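# Put the hot-air nozzle and its spanner back on the tool rack

### The job

The nozzle change on the hot-air gun is done, so put the kit away on the tool rack: slip the loose nozzle, open end first, over the empty thick post until it is fully home, and hang the spanner by its eye on the empty thin peg, slid right back to the rail. Let go of both and leave everything else on the bench and on the rack as it is.

Things in the scene. Friction and masses are not known exactly. Their poses are not given: they have to be found in the camera images.
- spanner_grip (a point): Steel open-jaw spanner, 155 mm long, 80 g, lying flat on the mat. This point: middle of its black dipped grip (70 mm along x, 18 wide along y, 10 thick along z), 5 mm above its underside. x runs along the spanner to the eye, z square to its flat, up as it lies. Eye points away from the robot, within 26 degrees. C-shaped jaw head 40 mm wide, x -53 to -90 mm. Centre of mass about 12 mm towards the jaw.
- spanner_eye (a point): Centre of the round hanging hole at the spanner's end, 55 mm from spanner_grip along +x, half-way through the steel (5 mm thick, centred in the grip's thickness). Hole 12.5 mm across, in a round eye 26 mm across. Axes as spanner_grip.
- nozzle_grip (a point): Steel hot-air nozzle, 60 mm tall, 45 g, standing on the mat on its open end, 10 mm outlet tube up. Lower part: round clamp collar, diameter 26, 36 mm tall. This point: on its axis, 26 mm above the open end, a good height to grip. z along the nozzle to the outlet. Two clamp ears with a 20 mm screw stand out on the collar's -x side, to 23 mm from the axis, 11 to 23 mm up: grip along y.
- nozzle_mouth (a point): Centre of the nozzle's open end (its underside), 26 mm below nozzle_grip; axes the same. The bore is 20 mm across and 36 mm deep; above the collar come a 10 mm cone and the 14 mm long outlet tube.
- peg: The empty thin peg on the rack: steel rod 7 mm in diameter, 45 mm long, round end. Origin: middle of its foot, on its clip plate, 210 mm above the bench. z: outwards along the rod (up and to the rack's front, 32 degrees from vertical); x: square to it, up and away from the front; y: level, along the rail. An eye held square to the rod meets the plate with its middle 9 mm from the foot.
- post: The empty thick post on the rack: aluminium, 14 mm in diameter, 32 mm long, the last 6 mm tapering to 8 mm. Origin and axes as for the peg: origin at its foot on the clip plate 210 mm above the bench, z outwards along the post, 32 degrees from vertical. A nozzle held square to it meets the plate with its open end about 7 mm from the foot.
- rack: Tool rack, fixed: two sloping steel uprights 424 mm apart carry a slotted rail (45 x 430 mm), leaning back 30 degrees, 210 mm up; a bar 95 mm below it bears the tails of hung tools. Origin on the bench under the rail's middle, front to -x. Four places 95 mm apart, order varies: empty thin peg, empty thick post, peg with ring spanner, post with other nozzle.
- spanner: The whole spanner, its origin at the underside, 5 mm below spanner_grip; same axes.
- nozzle: The whole nozzle, its origin at nozzle_mouth; same axes.
- mat: Blue silicone mat, 305 mm (x) by 440 mm (y), 3 mm thick, fixed; origin at its underside centre. The spanner, the nozzle, the chips, the dish and the tweezers lie on it.
- hung_key (a joint): Swing of the ring spanner (about 132 mm long) that already hangs on its own thin peg; 0 hanging straight, rad. To be left alone.
- hung_nozzle (a joint): How far the other nozzle (18 mm outlet, 54 mm tall) has been lifted along its own post; 0 seated, m. To be left alone.
- chips_a: Stack of three square chips, 27 mm square, 11 mm tall; origin at its underside. To be left alone.
- chips_b: Stack of two square chips, 27 mm square, 7 mm tall; origin at its underside. To be left alone.
- circuit_board: Small circuit board, 55 x 85 mm, 10 mm tall; origin at its underside. To be left alone.
- flux_tub: Tub with yellow lid, 68 mm across, 60 mm tall; origin at its underside. To be left alone.
- driver: Small screwdriver, 160 mm long, lying on the bench right of the mat. To be left alone.
- tweezers: Steel tweezers, about 140 mm long, lying on the mat at the right. To be left alone.
- screw_dish: Round steel dish of screws, 66 mm across, 14 mm tall; origin at its underside. To be left alone.
Things that resemble listed ones, but are neither listed nor needed, are in the scene too. What is shaped like the nozzle but green or red is not meant.

How it is judged:
At the end, for the whole second after the job is handed in: The middle of the spanner's eye is within 6 mm of the empty thin peg's axis (in x and y) and at most 16 mm along it from its foot; the middle of the nozzle's open end is within 6 mm of the empty thick post's axis and at most 14 mm along it from its foot; both at rest (below 20 mm/s) (z of spanner_eye in the frame of peg between -0.001 and 0.016 m and x of spanner_eye in the frame of peg between -0.006 and 0.006 m and y of spanner_eye in the frame of peg between -0.006 and 0.006 m and z of nozzle_mouth in the frame of post between -0.001 and 0.014 m and x of nozzle_mouth in the frame of post between -0.006 and 0.006 m and y of nozzle_mouth in the frame of post between -0.006 and 0.006 m and linear speed of each of spanner, nozzle below 0.02 m/s); the robot touches nothing.
It fails at once if a bystander on the bench is shifted by more than 30 mm (distance of any of chips_a, chips_b, circuit_board, flux_tub, driver, tweezers, screw_dish from where it was at the start of the episode above 0.03 m).
It fails at once if the hanging ring spanner is swung by more than 0.5 rad or the other nozzle is lifted by more than 15 mm (value of joint hung_key above 0.5 rad or value of joint hung_key below -0.5 rad or value of joint hung_nozzle above 0.015 m).
It also fails if it takes over 70 s, if anything falls off the work surface, if the arm or the gripper's body presses on something with over 40 N, if the wrist force passes 120 N, or if a joint passes its speed limit or range.

### The arm

A 6-joint arm with a two-finger parallel gripper is mounted at the origin on the work surface. World frame = base frame: x ahead of the robot, y to its left, z up, the work surface at z = 0. Lengths are in m, angles in rad, forces in N, time in s.
With the tool pointing down it reaches from about 0.25 to 0.775 m from the base axis. Payload 4 kg.
Tool frame: the origin (TCP) lies midway between the tips of the shut fingers; the grasp point (between the pads) lies 19 mm behind it; y points along the fingers, x is the direction in which the jaws open and shut, and the axes are right-handed (so a half turn about y gives the same grasp; the last joint's range is limited). The gripper opens to 94 mm and grips with 3 to 60 N. Pads are 16 mm wide; open, the fingers measure 119 mm over their backs; the gripper's body (75 mm by 177 mm) begins 78 mm behind the grasp point.
Start: joints at [-1.413, 0.087, 1.371, -0, 1.684, -0.103], TCP at [0.142, -0.531, 0.206] pointing down, gripper open.
Joint ranges: [-3.1, 3.1], [-0.76, 2.03], [0.27, 2.55], [-1.08, 4.22], [0.17, 2.65], [-2.57, 2.57]. Speed limits (rad/s): [2.79, 2.79, 3.14, 3.14, 3.14, 3.14].

### API

Orientations are given as [roll, pitch, yaw] about the fixed x, y, z axes, in that order (R = Rz(yaw) Ry(pitch) Rx(roll)).
In Python, from bench import robot gives the robot as it stands.
- The arm moves only by the shell command python3 -m creep 'ROWS'. ROWS is JSON, a list of rows, each a list of 7 numbers: the shift along the tool's x, y, z in mm, then the turn, a rotation vector about the tool's x, y, z in degrees, then the closure in counts, from 0 (fully open) to 255 (shut). A call has 1 to 5 rows; each row is the pose to reach, as a shift and turn from the pose commanded when the call began, along the tool's axes at that moment; what a row does not reach only later rows make up. A row lasts 1/8 s, in which the tool goes at most 62.5 mm and 10.7 degrees, less where a joint would pass 70% of its speed; a pose out of reach is approached as far as the arm can. A call with a gripper value outside its range is refused whole. The fingers move at their own pace and stop on an object; the grip force is fixed at half the most. Time passes only in rows, so rows that repeat a pose let the fingers close. It gives the time, the measured TCP pose, the force and the opening at its end, in the units of the state.
- robot.get_obs(): the state, without advancing time (a new reading comes with each control period).
- robot.snapshot(name): name is "side" or "top"; returns a dict with "color" (420x560x3 uint8, blue, green, red), "fx", "fy", "cx", "cy" (pixels), "world_from_camera" (4x4, takes a point from camera to world coordinates). Camera axes: x right, y down, z forward; pixel columns grow to the right and rows downward; lengths in m; the calibration is good to about 2 mm. A picture is of the moment at which its call begins. There is no depth.
- robot.close_job(): hands the job in, once; it reports no verdict.
Trained networks look in the newest picture that a camera, given by its name, has taken for a name from the list of things; names that differ only in an ending like _2 or _b are one class to them, and where a whole thing is asked for, a point or a joint stands for the part that bears it (a point fixed in the world has none). Each returns a list of dicts, best first, with "p" (0 to 1); they miss things now and then, are a little off and sometimes report something else, mostly with a low value. They report only what shows in the picture. A call takes as long as a camera call. They do not tell look-alikes from the thing itself.
- robot.spot_in(name, camera): "point" ([x, y, z] in m, in world coordinates, good to about 4 mm: the middle of the surface that is visible of it).
- robot.landmark_of(name, camera): "point" ([x, y, z] in m, in world coordinates, good to about 4 mm: a listed point, or the origin of a listed thing).
The state is a dict: "time": time; "joint_positions": joint angles; "qvel": joint speeds; "joint_torque": joint torques, N m; "tool_pos": TCP position; "ee_rot": TCP orientation; "wrist_force": force on the tool from outside, world axes, zero at the start; "wrist_torque": the same for the moment, N m; "width": finger opening in m.
Only numpy, scipy, OpenCV 4.12 (cv2) and the standard library are available. Lean on these libraries where they do the work, as an engineer would, in place of code of your own. Each camera call takes 0.05 s, during which the arm holds its last target.

## Working session

There is one attempt and no reset: what is moved stays moved. The work goes in short steps, Python scripts to look and compute and a shell command to move; the robot and the scene stay as the last step left them, time stands still between calls to the robot, and variables do not carry over. Pictures are saved under pics/ and viewed, and the job is handed in when it is done.

```bash
ls; mkdir -p pics; python3 - <<'E'
from bench import robot
import cv2
o=robot.get_obs();print(o['time'],o['tool_pos'],o['ee_rot'],o['width'])
for c in('side','top'):
    s=robot.snapshot(c);cv2.imwrite(f'pics/{c}0.png',s['color']);print(c,s['fx'],s['cx'],s['cy'],s['world_from_camera'])
    for n in['spanner_grip','spanner_eye','nozzle_grip','nozzle_mouth','peg','post','rack']:
        for d in robot.landmark_of(n,c)[:4]:print(n,[round(v,4) for v in d['point']],round(d['p'],2))
print(robot.get_obs()['time'])
E
```

```text
pics
0.0 [ 0.14171954 -0.53087341  0.20432748] [-1.57062691  0.0021518  -1.30997426] 0.09380057756259574
side 475.00746350601764 277.13162058994305 201.5355654190786 [[ 0.95092187 -0.15148302  0.26981567  0.2054794 ]
 [-0.30936051 -0.44679707  0.83944533 -1.24037844]
 [-0.00660887 -0.88171723 -0.47173197  0.79302153]
 [ 0.          0.          0.          1.        ]]
spanner_grip [0.4907, -0.1737, 0.0059] 0.83
spanner_eye [0.5465, -0.1817, 0.0082] 0.53
nozzle_grip [0.7149, -0.447, 0.0277] 0.79
nozzle_grip [0.5069, -0.3669, 0.0288] 0.72
nozzle_grip [0.4445, -0.5887, 0.0237] 0.65
nozzle_mouth [0.7133, -0.4493, -0.0009] 0.6
nozzle_mouth [0.4432, -0.5934, -0.0007] 0.56
nozzle_mouth [0.5098, -0.3712, 0.0043] 0.51
nozzle_mouth [0.5538, -0.27, 0.0047] 0.49
peg [0.5127, 0.3405, 0.2133] 0.6
post [0.5898, 0.1641, 0.2132] 0.61
top 474.99058138716725 275.887427733426 215.56675502193758 [[-0.00676642 -0.99635033  0.08508956  0.44514261]
 [-0.99989154  0.00562814 -0.01361017 -0.0910006 ]
 [ 0.01308161 -0.08517242 -0.99628035  1.67798514]
 [ 0.          0.          0.          1.        ]]
spanner_grip [0.4882, -0.1698, 0.011] 0.5
spanner_eye [0.5479, -0.1828, 0.0048] 0.69
spanner_eye [0.4202, -0.2726, 0.0041] 0.51
nozzle_grip [0.5067, -0.3678, 0.0293] 0.65
nozzle_grip [0.4472, -0.592, 0.0246] 0.51
nozzle_grip [0.7115, -0.445, 0.0279] 0.46
nozzle_mouth [0.4461, -0.5865, 0.0044] 0.65
nozzle_mouth [0.7132, -0.4428, 0.0003] 0.57
nozzle_mouth [0.508, -0.3672, 0.0045] 0.52
peg [0.5175, 0.3443, 0.2096] 0.51
peg [0.5688, 0.212, 0.0005] 0.47
rack [0.57, 0.2098, 0.0005] 0.8
0.8
```

View pics/side0.png

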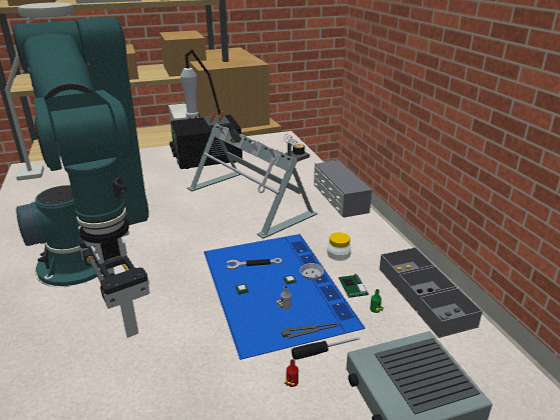

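View pics/top0.png

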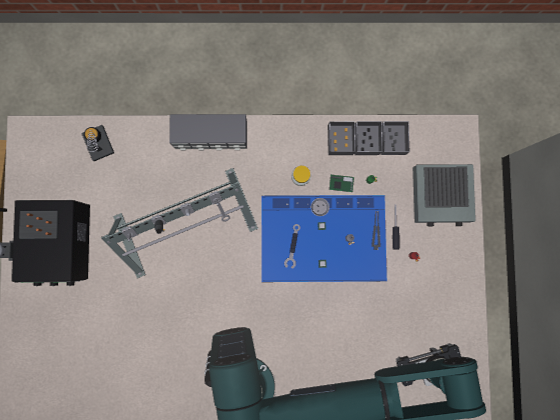

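```bash
python3 - <<'E'
import cv2,numpy as np
s=cv2.imread('pics/side0.png');t=cv2.imread('pics/top0.png')
r=lambda im,x,y,w,h,W,H:cv2.resize(im[y:y+h,x:x+w],(W,H),interpolation=cv2.INTER_CUBIC)
cv2.imwrite('pics/c1.png',np.vstack([r(s,180,110,150,100,800,533)]))
a=r(s,215,240,120,80,400,267);b=r(t,260,190,120,80,400,267);c=r(t,100,160,165,120,400,291);d=r(s,260,270,40,40,400,291)
cv2.imwrite('pics/c2.png',np.vstack([np.hstack([a,b]),np.hstack([c,d])]))
E
```

```text
(no output)
```

View pics/c1.png

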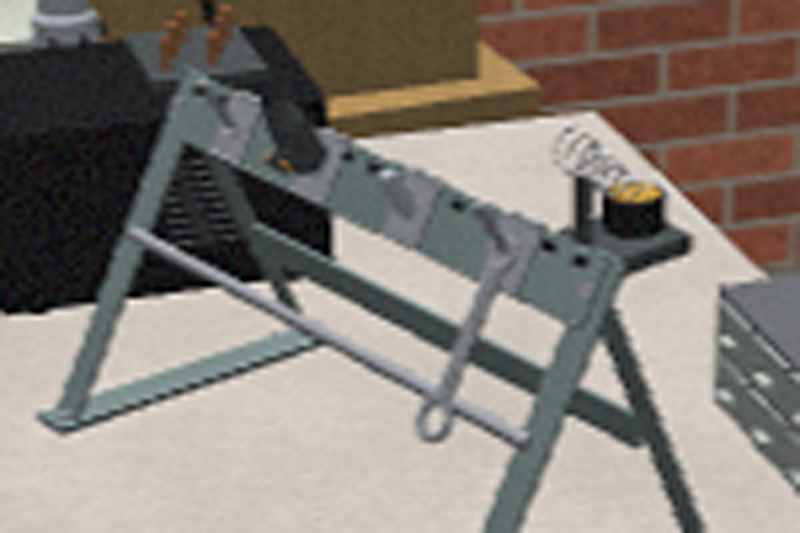

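View pics/c2.png

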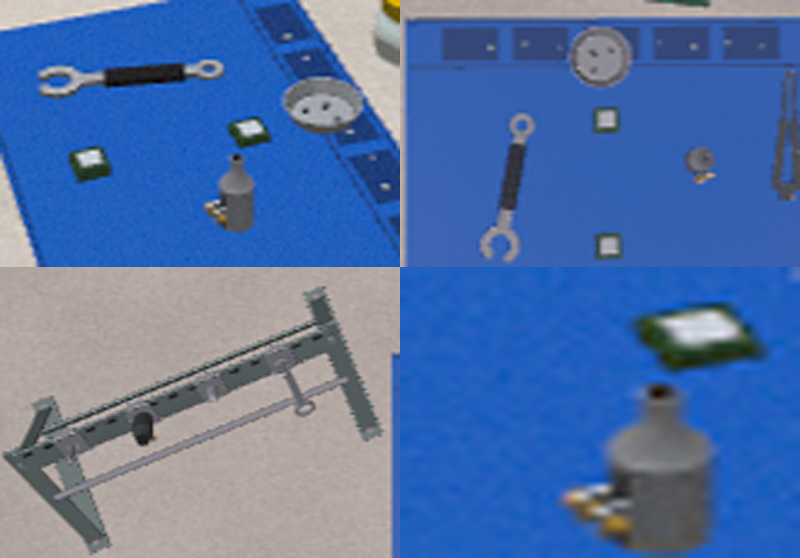

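Candidates for the nozzle are the grey one on the mat at side (286,297) / top (350,240), the red one at side (292,373) and the green one at side (376,300). The grey one fits: it stands on the mat and is steel-coloured, and the enlarged crop shows its outlet tube up and its ears towards the robot. The only free spanner is at side (254,263).

From the far left, the rack holds an empty thin peg, the black nozzle, an empty thick post and the ring spanner. Next I'll measure positions precisely.

```bash
cat > h.py <<'E'
import numpy as np,cv2
from scipy.spatial.transform import Rotation as Ro
CAM={}
def cams():
    import pickle,os
    return pickle.load(open('cams.pkl','rb'))
def ray(c,u,v):
    c=cams()[c];T=c['T'];d=T[:3,:3]@np.array([(u-c['cx'])/c['fx'],(v-c['cy'])/c['fy'],1.]);return T[:3,3],d/np.linalg.norm(d)
def plane(c,u,v,z):
    o,d=ray(c,u,v);return o+d*(z-o[2])/d[2]
def proj(c,P):
    c=cams()[c];T=np.linalg.inv(c['T']);p=T[:3,:3]@np.asarray(P,float)+T[:3,3];return np.array([c['fx']*p[0]/p[2]+c['cx'],c['fy']*p[1]/p[2]+c['cy']])
def tri(a,b):
    (o1,d1),(o2,d2)=ray('side',*a),ray('top',*b)
    A=np.stack([d1,-d2],1);s=np.linalg.lstsq(A,o2-o1,rcond=None)[0];p,q=o1+s[0]*d1,o2+s[1]*d2
    return (p+q)/2,np.linalg.norm(p-q)*1000
E
python3 - <<'E'
from bench import robot
import pickle,cv2,numpy as np
d={}
for c in('side','top'):
    s=robot.snapshot(c);d[c]=dict(fx=s['fx'],fy=s['fy'],cx=s['cx'],cy=s['cy'],T=np.array(s['world_from_camera']))
pickle.dump(d,open('cams.pkl','wb'))
from h import *
for c,(x,y,w,h) in dict(side=(215,245,80,40),top=(275,215,40,65)).items():
    im=cv2.imread(f'pics/{c}0.png').astype(int)[y:y+h,x:x+w]
    B,G,R=im[...,0],im[...,1],im[...,2]
    mask=(B-R<90).astype(np.uint8)
    n,l,st,ce=cv2.connectedComponentsWithStats(mask)
    k=[i for i in range(1,n) if st[i,4]>60]
    print(c,[(st[i],ce[i]+[x,y]) for i in k])
    i=max(k,key=lambda i:st[i,4]); v,u=np.nonzero(l==i)
    P=np.array([plane(c,a+x,b+y,.008)[:2] for a,b in zip(u,v)])
    blk=im[v,u].sum(1)<150; m=P[blk].mean(0); 
    ev,V=np.linalg.eigh(np.cov(P[blk].T)); ax=V[:,1]*np.sign(V[0,1]); print('black',m,'yaw',np.degrees(np.arctan2(ax[1],ax[0])))
    ev,V=np.linalg.eigh(np.cov(P.T)); ax=V[:,1]*np.sign(V[0,1]); print('all yaw',np.degrees(np.arctan2(ax[1],ax[0])))
    s=(P-m)@ax; print(s.min(),s.max(), 'eye est',m+.055*ax); e=P[s>.044]; print('eyecluster',e.mean(0),np.ptp(s[blk]))
im=cv2.imread('pics/side0.png');a=cv2.resize(im[250:280,220:290],(700,300),interpolation=cv2.INTER_NEAREST)
im=cv2.imread('pics/top0.png');b=cv2.resize(im[218:248,320:390],(700,300),interpolation=cv2.INTER_NEAREST)
cv2.imwrite('pics/c3.png',np.vstack([a,b]))
E
```

```text
side [(array([ 11,  13,  56,  12, 313], dtype=int32), array([252.77635783, 262.46325879])), (array([68, 30, 12,  9, 81], dtype=int32), array([289.02469136, 279.11111111]))]
black [ 0.49101133 -0.17176849] yaw -9.0430544711826
all yaw -10.542336163384936
-0.09004590872203631 0.06628570200962693 eye est [ 0.54508293 -0.1818314 ]
eyecluster [ 0.54528917 -0.1820218 ] 0.06746080508660796
top [(array([  9,   9,  17,  45, 256], dtype=int32), array([292.53515625, 246.55078125]))]
black [ 0.49732448 -0.17647813] yaw -10.108049942480243
all yaw -11.243370749618084
-0.09412206243768101 0.06195526037233869 eye est [ 0.55126891 -0.18720186]
eyecluster [ 0.54954808 -0.18614937] 0.04271528202929124
```

View pics/c3.png

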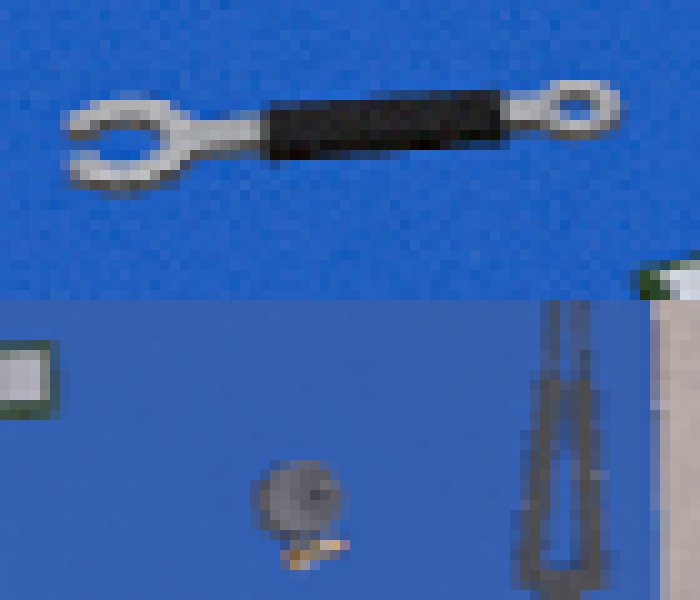

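```bash
python3 - <<'E'
from h import *
print('collar',plane('top',349.7,238.0,.03),'outlet',plane('top',351.5,237.2,.063),'ears',plane('top',351.2,243.2,.02))
im=cv2.imread('pics/side0.png')
x,y=265,275
im2=im[y:y+40,x:x+45].astype(int);m=((im2[...,0]-im2[...,2]<70)).astype(int)
for i,r in enumerate(m):print(y+i,''.join('#' if v else '.' for v in r))
cv2.imwrite('pics/c4.png',cv2.resize(im[y:y+40,x:x+45],(675,600),interpolation=cv2.INTER_NEAREST))
for z in(.003,.029,.039,.063):print(z,proj('side',[.507,-.368,z]),proj('top',[.507,-.368,z]))
E
```

```text
collar [ 0.50619338 -0.36953953  0.03      ] outlet [ 0.50765628 -0.37016126  0.063     ] ears [ 0.48837373 -0.37611721  0.02      ]
275 .........................###..........#######
276 .....................#######..........#######
277 ...................##########..........######
278 ...................###########...........####
279 ...................###########.............##
280 ...................############..............
281 ....................###########..............
282 .....................#########...............
283 .....................#####...................
284 .............................................
285 .............................................
286 ....................##.......................
287 ...................####......................
288 ...................####......................
289 ...................####......................
290 ...................####......................
291 ...................####......................
292 .................#######.....................
293 .................#########...................
294 .............
[... 580 characters left out ...]
..
306 ...............###########...................
307 ................##########...................
308 .................########....................
309 .............................................
310 .............................................
311 .............................................
312 .............................................
313 .............................................
314 .............................................
0.003 [285.96603316 306.08837187] [347.97714347 238.06566966]
0.029 [285.9888029  297.90578118] [349.20538605 237.78171364]
0.039 [285.99768767 294.71292575] [349.68810615 237.67011412]
0.063 [286.01930647 286.94394233] [350.87088851 237.39666799]
```

View pics/c4.png

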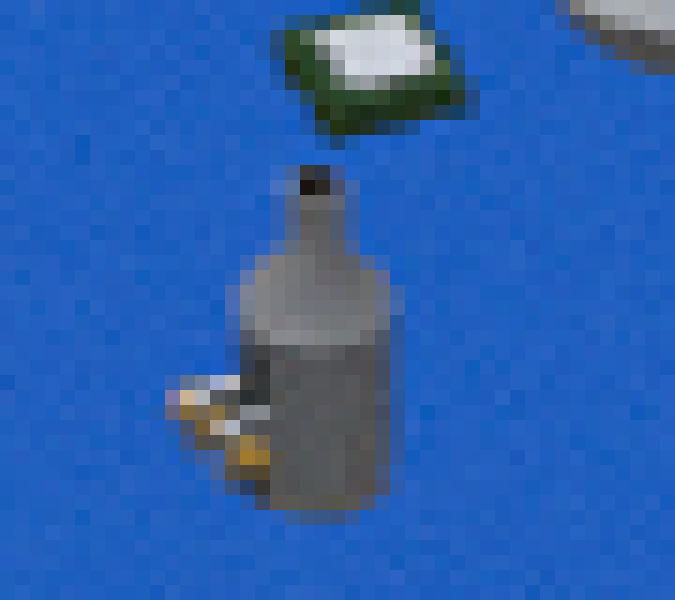

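```bash
python3 - <<'E'
from h import *
a,b=plane('side',276,301,.020),plane('side',281.5,305.3,.020);print(a,b,np.degrees(np.arctan2(*(b-a)[1::-1])))
s=cv2.imread('pics/side0.png');t=cv2.imread('pics/top0.png')
cv2.imwrite('pics/r1.png',cv2.resize(s[115:175,205:305],(800,480),interpolation=cv2.INTER_CUBIC))
cv2.imwrite('pics/r2.png',cv2.resize(t[160:260,100:260],(800,500),interpolation=cv2.INTER_CUBIC))
E
```

```text
[ 0.48323316 -0.36102655  0.02      ] [ 0.49107946 -0.38056532  0.02      ] -68.12078728407664
```

View pics/r1.png

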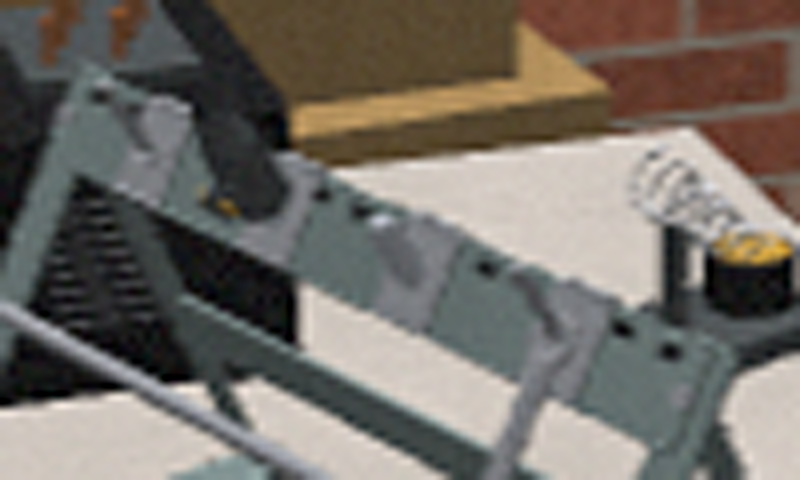

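View pics/r2.png

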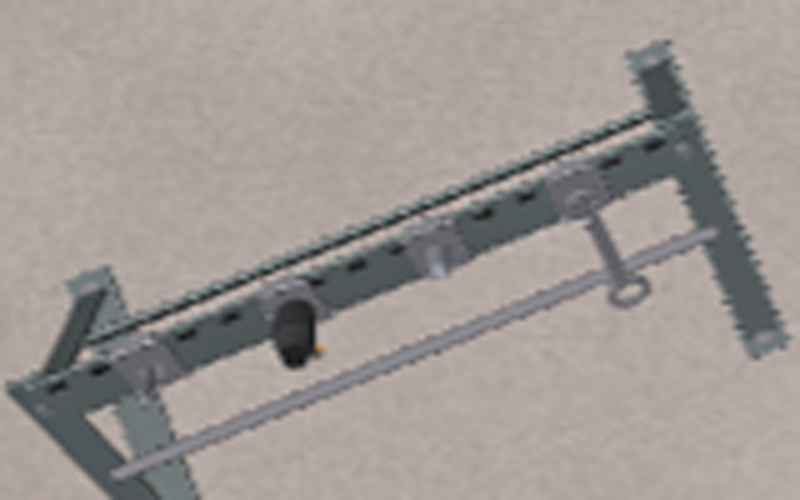

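```bash
cat > rack.py <<'E'
from h import *
from scipy.optimize import least_squares
s32,c32=np.sin(np.radians(32)),np.cos(np.radians(32))
YP=142.5e-3;YT=-47.5e-3
def frame(p,y):
    x,yy,phi=p[:3];Rz=Ro.from_euler('z',phi).as_matrix()
    o=np.array([x,yy,.21])+Rz@np.array([0,y,0])
    z=Rz@np.array([-s32,0,c32]);X=Rz@np.array([c32,0,s32]);Y=Rz@np.array([0,1,0]);return o,np.stack([X,Y,z],1)
def rod(p,y,l): o,R=frame(p,y);return o+R[:,2]*l
E
cat > fit.py <<'E'
from rack import *
S=lambda u,v:(205+u/8-.5+.06,115+v/8-.44); T=lambda u,v:(100+u/5-.4,160+v/5-.4)
obs=[('side',YP,.044,S(120,93)),('side',YP,.004,S(148,145)),('side',YT,.031,S(380,225)),('side',YT,.003,S(408,280)),
('side',-YP,.044,S(520,280)),('top',YP,.044,T(150,393)),('top',YT,.031,T(438,268)),('top',YP,.002,T(148,372)),('top',YT,.003,T(432,240))]
def f(p):
    r=[]
    for c,y,l,uv in obs: r+=list(proj(c,rod(p,y,l))-uv+(p[3:5] if c=='top' else 0))
    return r+list(np.array(p[3:5])/1)
q=least_squares(f,[.57,.21,np.radians(23),0,0],loss='soft_l1').x
print(q,np.degrees(q[2]));print(np.round(np.reshape(f(q),(-1,2)),1))
p=q
for c,off,k in(('side',(205,115),8),('top',(100,160),5)):
    im=cv2.imread(f'pics/{c}0.png');w,h=(100,60) if c=='side' else (160,100)
    im=cv2.resize(im[off[1]:off[1]+h,off[0]:off[0]+w],None,fx=k,fy=k,interpolation=cv2.INTER_CUBIC)
    for y,l in((YP,.045),(YT,.032),(-YP,.045),(47.5e-3,.061)):
        a,b=[tuple(int(v) for v in (proj(c,rod(p,y,t))-off+.5)*k) for t in(0,l)];cv2.line(im,a,b,(0,0,255),1)
    cv2.imwrite(f'pics/f_{c}.png',im)
A,B=[np.array(T(*v)) for v in((115,475),(715,232))]
a,b=plane('top',*A,.115),plane('top',*B,.115);d=a-b;print('bar',np.degrees(np.arctan2(-d[0],d[1])),np.linalg.norm(d),(a+b)/2)
E
python3 fit.py
```

```text
[ 0.57067538  0.20789922  0.38506478 -0.217996   -1.20119339] 22.06258672963331
[[-1.8 -0.7]
 [ 0.4  0.7]
 [ 0.6  0.2]
 [ 0.9 -0.9]
 [ 0.  -1. ]
 [-1.1  0.9]
 [ 0.2  0. ]
 [ 0.1 -1.3]
 [ 0.9  1.9]
 [-0.2 -1.2]]
bar 21.900804533670847 0.42219182691269747 [0.53225299 0.19333322 0.115     ]
```

View pics/f_side.png

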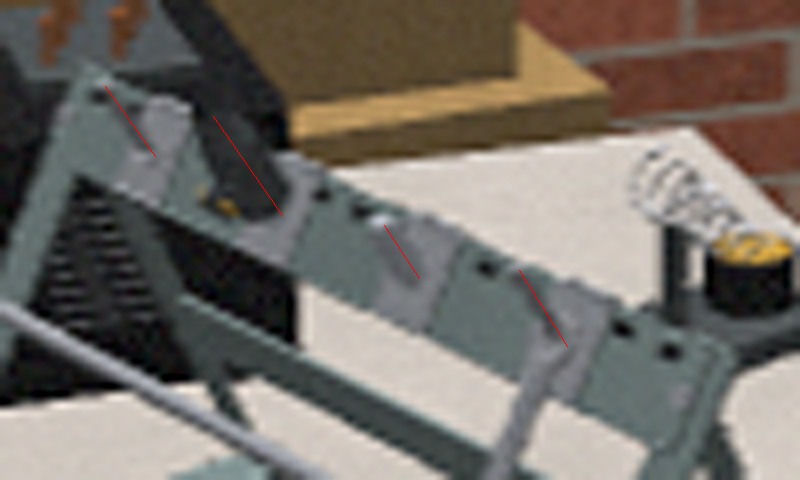

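View pics/f_top.png

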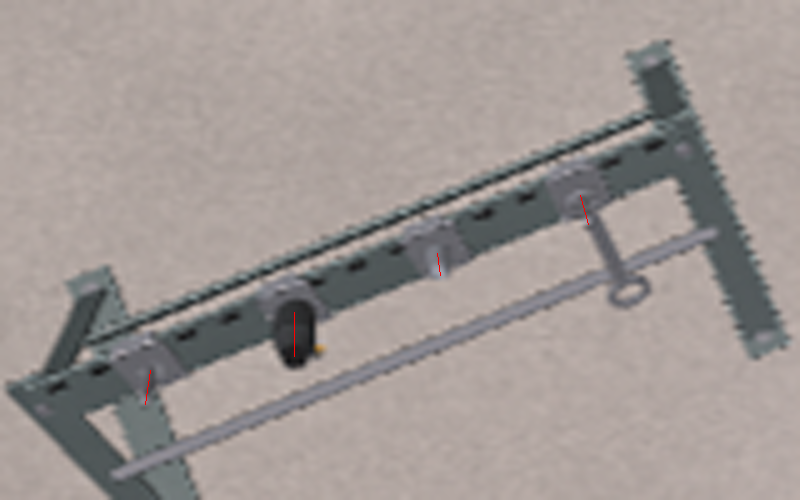

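```bash
cat > mv.py <<'E'
from h import *
from bench import robot
def Rdown(deg):
    a=np.radians(deg);x=np.array([np.cos(a),np.sin(a),0]);y=np.array([0,0,-1.]);return np.stack([x,y,np.cross(x,y)],1)
def cur():
    o=robot.get_obs();return o,np.array(o['tool_pos']),Ro.from_euler('xyz',o['ee_rot']).as_matrix()
def need(R,p,note=''):
    o,p0,R0=cur();d=R0.T@(np.array(p)-p0)*1000;r=Ro.from_matrix(R0.T@R).as_rotvec(degrees=True)
    print(note,'t',round(o['time'],2),'shift',np.round(d,1),'turn',np.round(r,1),'w',round(o['width']*1000,1),'F',np.round(o['wrist_force'],1))
E
python3 -c "
from mv import *
need(Rdown(-68),[.507,-.3685,.12]);need(Rdown(-68),[.507,-.3685,.010])"
```

```text
t 0.9 shift [-63.3  85.5 394.8] turn [ 0.  -7.1  0. ] w 94.2 F [0.5 0.5 0.7]
 t 0.9 shift [-63.3 195.5 394.8] turn [ 0.  -7.1  0. ] w 94.2 F [0.5 0.5 0.7]
```

```bash
python3 -m creep '[[-32,30,200,0,-7.1,0,90],[-63,85,395,0,-7.1,0,90],[-63,85,395,0,-7.1,0,90],[-63,85,395,0,-7.1,0,90],[-63,85,395,0,-7.1,0,90]]'; python3 -c "
from mv import *
need(Rdown(-68),[.507,-.3685,.12]);"; python3 -m creep '[[-63,85,395,0,-7.1,0,90],[-63,85,395,0,-7.1,0,90],[-63,85,395,0,-7.1,0,90]]'; python3 -c "
from mv import *
need(Rdown(-68),[.507,-.3685,.12]);print(cur()[0]['joint_positions'])"
```

```text
time: 1.52
tool_pos: [0.4229, -0.4062, 0.1414]
ee_rot: [-1.571, -0.001, -1.186]
wrist_force: [-0.4, -0.7, -0.1]
width: 0.0606
 t 1.52 shift [-3.4 21.4 92.1] turn [-0.   0.   0.1] w 60.6 F [-0.4 -0.7 -0.1]
time: 1.9
tool_pos: [0.5798, -0.3112, 0.1023]
ee_rot: [-1.571, -0.001, -1.062]
wrist_force: [0.1, -0.5, -0.0]
width: 0.0609
 t 1.9 shift [ 14.6 -17.7 -91.5] turn [-0.   7.1  0. ] w 60.9 F [ 0.1 -0.5 -0. ]
[-5.78528047e-01  3.63761697e-01  1.24437453e+00 -3.10002889e-04
  1.53293868e+00  4.83631081e-01]
```

```bash
python3 -m creep '[[14.6,-17.7,-91.5,0,7.1,0,90],[14.6,-17.7,-91.5,0,7.1,0,90],[14.6,-17.7,-91.5,0,7.1,0,90]]'; python3 -c "
from mv import *
need(Rdown(-68),[.507,-.3685,.12]);need(Rdown(-68),[.507,-.3685,.010]);"
```

```text
time: 2.28
tool_pos: [0.5047, -0.3708, 0.121]
ee_rot: [-1.571, -0.001, -1.188]
wrist_force: [-0.1, -0.1, 0.3]
width: 0.061
 t 2.27 shift [-1.3  1.   3. ] turn [-0.  -0.1  0.1] w 61.0 F [-0.1 -0.1  0.3]
 t 2.27 shift [ -1.4 111.    2.9] turn [-0.  -0.1  0.1] w 61.0 F [-0.1 -0.1  0.3]
```

```bash
python3 -m creep '[[-1.4,25,3,0,0,0,90],[-1.4,25,3,0,0,0,90]]'; cat > look.py <<'E'
import sys
from mv import *
def look(tag,boxes):
    out=[]
    for c,(x,y,w,h),k in boxes:
        s=robot.snapshot(c)['color'];cv2.imwrite(f'pics/{tag}_{c}.png',s)
        out.append(cv2.resize(s[y:y+h,x:x+w],None,fx=k,fy=k,interpolation=cv2.INTER_CUBIC))
    H=max(o.shape[0] for o in out)
    out=[cv2.copyMakeBorder(o,0,H-o.shape[0],0,5,cv2.BORDER_CONSTANT) for o in out]
    cv2.imwrite(f'pics/{tag}.png',np.hstack(out))
E
python3 -c "
from look import *
look('n1',[('side',(245,235,80,90),5),('top',(310,200,80,80),4.8)])"
```

```text
time: 2.52
tool_pos: [0.5068, -0.3655, 0.0927]
ee_rot: [-1.573, 0.005, -1.186]
wrist_force: [-0.2, 0.6, 0.9]
width: 0.0611
```

View pics/n1.png

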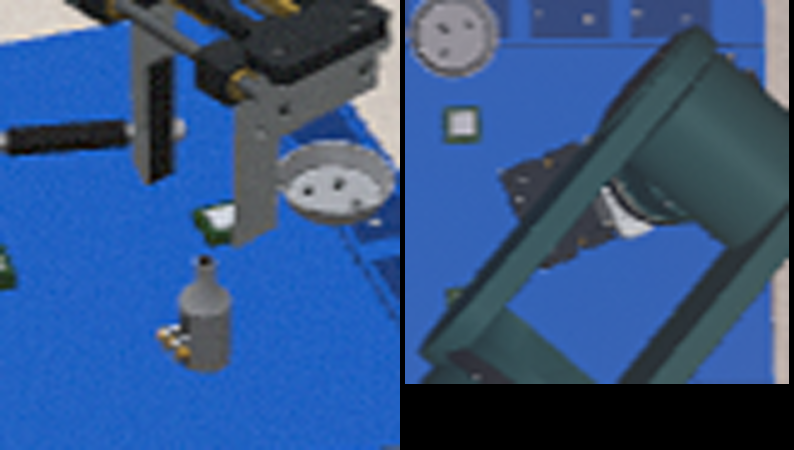

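```bash
python3 -c "
from mv import *
need(Rdown(-68),[.507,-.3685,.010]);"
```

```text
t 2.62 shift [ 1.4 85.2 -1.5] turn [ 0.   0.1 -0. ] w 60.8 F [ 0.  -0.5  0.2]
```

```bash
python3 -m creep '[[1.4,50,-1.5,0,0,0,90],[1.4,80,-1.5,0,0,0,90],[1.4,85,-1.5,0,0,0,90],[1.4,85,-1.5,0,0,0,90]]'; python3 -c "
from mv import *
need(Rdown(-68),[.507,-.3685,.010]);"
```

```text
time: 3.12
tool_pos: [0.5076, -0.3696, 0.0117]
ee_rot: [-1.57, -0.002, -1.186]
wrist_force: [-0.1, -0.3, 1.5]
width: 0.061
 t 3.12 shift [-1.2  1.7 -0.1] turn [-0.1  0.   0.1] w 61.0 F [-0.1 -0.3  1.5]
```

```bash
python3 -m creep '[[0,0,0,0,0,0,200],[0,0,0,0,0,0,255],[0,0,0,0,0,0,255],[0,0,0,0,0,0,255]]'; python3 -c "
from look import *
need(Rdown(-68),[.507,-.3685,.010]);
look('n2',[('side',(245,235,80,90),5)])"
```

```text
time: 3.62
tool_pos: [0.5069, -0.3691, 0.0107]
ee_rot: [-1.571, -0.0, -1.186]
wrist_force: [-1.0, 0.7, 2.4]
width: 0.0251
 t 3.62 shift [-0.5  0.7  0.4] turn [-0.  0.  0.] w 25.1 F [-1.   0.7  2.4]
```

View pics/n2.png

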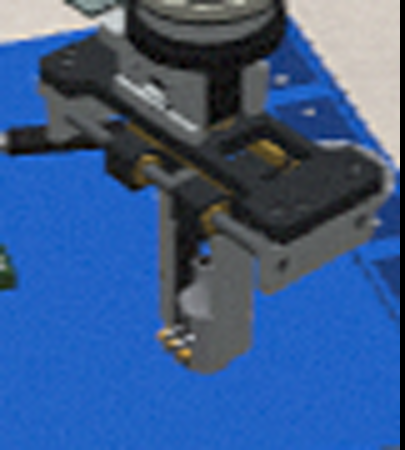

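```bash
cat >> rack.py <<'E'
Q=[.5707,.2079,np.radians(22.0)]
def tool(y,h,dx=0,dy=0):  # TCP pose with point h (m) along rod
    o,R=frame(Q,y);Rt=np.stack([-R[:,1],-R[:,2],R[:,0]],1);return Rt,o+R@np.array([dx,dy,h])
E
python3 -c "
from mv import *;from rack import *
need(*tool(YT,.1077),'pre');print(tool(YT,.1077)[1])
need(Rdown(-68),[.507,-.3685,.3])"
python3 -m creep '[[0,-50,0,0,0,0,255],[0,-110,0,0,0,0,255],[0,-170,0,0,0,0,255],[0,-230,0,0,0,0,255],[0,-290,0,0,0,0,255]]'; python3 -c "
from look import *;from rack import *
need(*tool(YT,.1077),'pre');
look('n3',[('side',(205,60,130,180),3)])"
```

```text
pre t 3.67 shift [-463.3 -290.8  218.7] turn [32.  0.  0.] w 25.2 F [0.3 0.9 1.6]
[0.53557729 0.14247911 0.30133478]
 t 3.67 shift [  -0.4 -289.3    0.4] turn [-0.  0.  0.] w 25.2 F [0.3 0.9 1.6]
time: 4.3
tool_pos: [0.5065, -0.3688, 0.3022]
ee_rot: [-1.571, -0.0, -1.186]
wrist_force: [1.3, -0.8, 0.1]
width: 0.0246
pre t 4.3 shift [-463.     0.8  218.9] turn [32.  0. -0.] w 24.6 F [ 1.3 -0.8  0.1]
```

View pics/n3.png

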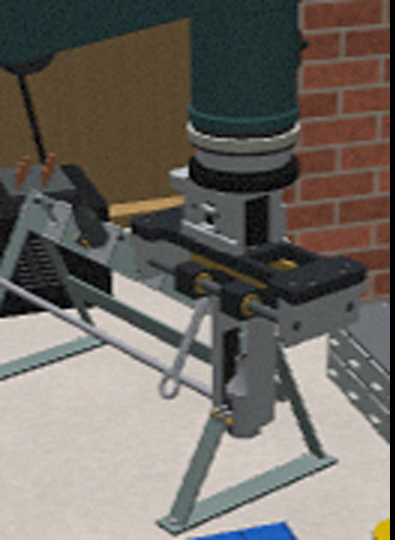

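```bash
python3 -m creep '[[-60,-15,0,0,0,0,255],[-120,-30,30,10,0,0,255],[-180,-30,80,20,0,0,255],[-240,-30,130,30,0,0,255],[-300,-30,180,32,0,0,255]]'; python3 -c "
from mv import *;from rack import *
need(*tool(YT,.1077),'pre')"
```

```text
time: 4.97
tool_pos: [0.5431, -0.0731, 0.3277]
ee_rot: [-1.013, 0.002, -1.191]
wrist_force: [1.0, -0.5, 0.7]
width: 0.0252
pre t 4.97 shift [-202.9   61.5   47.7] turn [ 0.  -0.3 -0. ] w 25.2 F [ 1.  -0.5  0.7]
```

```bash
python3 -m creep '[[-60,5,48,0,0,0,255],[-120,20,48,0,0,0,255],[-180,45,48,0,0,0,255],[-203,61,48,0,0,0,255],[-203,61,48,0,0,0,255]]'; python3 -c "
from look import *;from rack import *
need(*tool(YT,.1077),'pre')
look('n4',[('side',(215,90,80,90),5),('top',(140,160,80,80),4.8)])"
```

```text
time: 5.6
tool_pos: [0.5346, 0.1446, 0.3013]
ee_rot: [-1.016, 0.001, -1.181]
wrist_force: [0.0, -0.9, -0.4]
width: 0.0249
pre t 5.6 shift [2.4 0.1 0.1] turn [ 0.2  0.3 -0.2] w 24.9 F [ 0.  -0.9 -0.4]
```

View pics/n4.png

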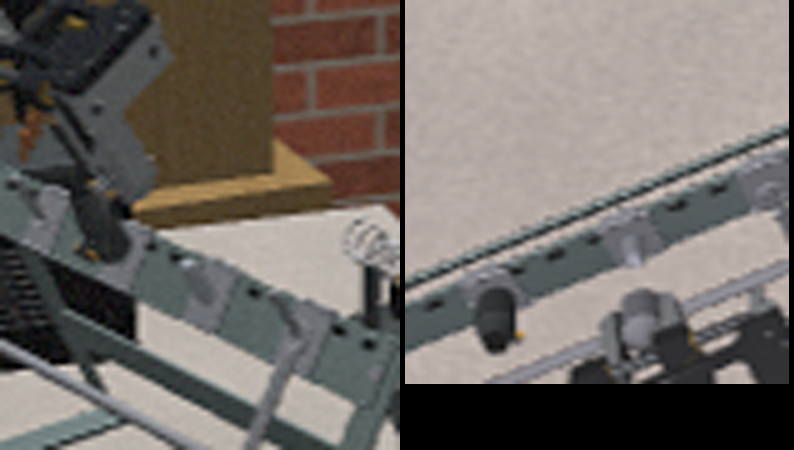

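```bash
python3 -m creep '[[2,30,0,0,0,0,255],[2,55,0,0,0,0,255],[2,55,0,0,0,0,255]]'; python3 -c "
from look import *;from rack import *
need(*tool(YT,.0527),'45mm')
look('n5',[('side',(220,95,70,75),5.6),('top',(150,180,70,75),5.6)])"
```

```text
time: 6.08
tool_pos: [0.5643, 0.1492, 0.2551]
ee_rot: [-1.016, 0.001, -1.189]
wrist_force: [-0.8, 0.4, -0.1]
width: 0.0248
45mm t 6.08 shift [-4.5  0.3 -0.2] turn [ 0.2 -0.1  0. ] w 24.8 F [-0.8  0.4 -0.1]
```

View pics/n5.png

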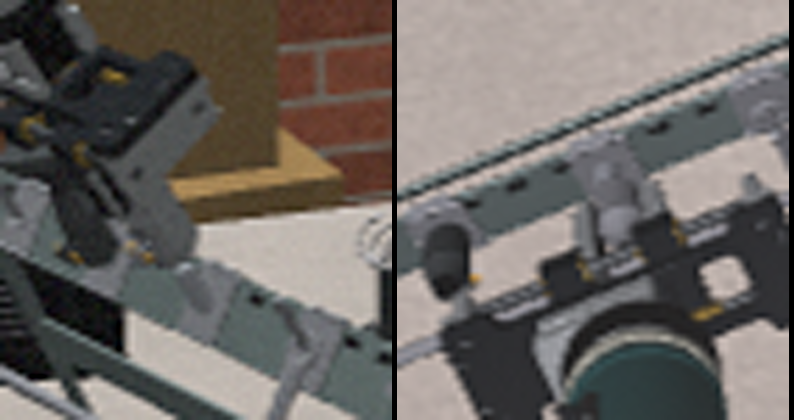

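```bash
python3 -m creep '[[0,0,0,0,0,0,255]]'; cat > ov.py <<'E'
from look import *
from rack import *
def draw(tag,boxes,items,k=7):
    for c,(x,y,w,h) in boxes:
        s=robot.snapshot(c)['color'];cv2.imwrite(f'pics/{tag}_{c}_raw.png',s)
        im=cv2.resize(s[y:y+h,x:x+w],None,fx=k,fy=k,interpolation=cv2.INTER_CUBIC);im0=im.copy()
        for pts,col in items:
            q=[tuple(int(v) for v in (proj(c,P)-(x,y)+.5)*k) for P in pts]
            for a,b in zip(q,q[1:]):cv2.line(im,a,b,col,1,cv2.LINE_AA)
        cv2.imwrite(f'pics/{tag}_{c}.png',np.hstack([im0,im]))
def fingers():
    o,p,R=cur();it=[];w=o['width']*1000/2
    for sg in(1,-1):
        for xx in(w,w+12.5):
            it.append(([p+R@np.array(v)*1e-3 for v in((sg*xx,-40,-8),(sg*xx,0,-8),(sg*xx,0,8),(sg*xx,-40,8))],(0,255,255)))
    return it
def ring(p,R,r,n=24):
    return [p+R@np.array([r*np.cos(a),r*np.sin(a),0]) for a in np.linspace(0,2*np.pi,n+1)]
def posts(Q_=None):
    it=[]
    for y,l,r in((YT,.032,.007),(YP,.045,.0035)):
        o,R=frame(Q_ or Q,y)
        it.append(([o,o+R[:,2]*l],(0,0,255)));
        it.append((ring(o+R[:,2]*(.026 if l<.04 else .043),R,r),(0,0,255)));it.append((ring(o,R,r),(0,0,255)))
    return it
def noz():
    o,p,R=cur();R2=np.stack([R[:,2],-R[:,0],-R[:,1]],1);m=p+R[:,1]*.0077
    return [(ring(m+R2[:,2]*h,R2,r),(0,255,0)) for h,r in((0,.013),(.036,.013),(.06,.005))]
E
python3 -c "
from ov import *
need(*tool(YT,.0527),'45mm')
draw('o1',[('side',(225,105,55,60)),('top',(160,180,55,60))],fingers()+posts()+noz())"
```

```text
time: 6.3
tool_pos: [0.5649, 0.1502, 0.2596]
ee_rot: [-1.009, -0.001, -1.187]
wrist_force: [-0.2, -0.9, -0.7]
width: 0.0247
45mm t 6.3 shift [-3.8  3.6 -3.4] turn [-0.2  0.   0.1] w 24.7 F [-0.2 -0.9 -0.7]
```

View pics/o1_side.png

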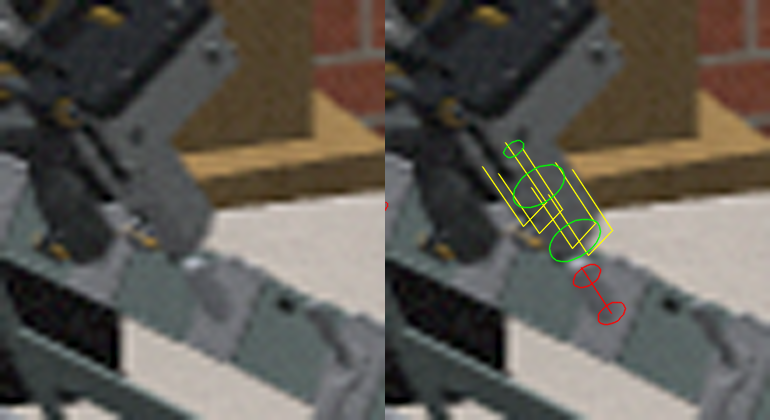

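View pics/o1_top.png

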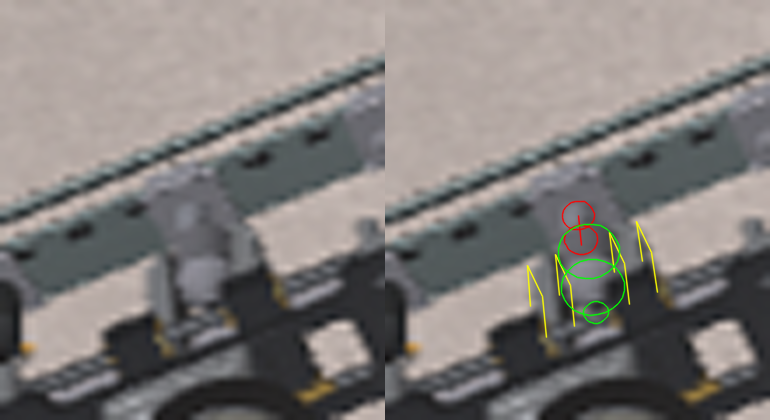

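```bash
python3 - <<'E'
from ov import *
rows=[]
for y in(YP,YT):
    r=[]
    for c in('side','top'):
        o,R=frame(Q,y);u,v=proj(c,o+R[:,2]*.02).astype(int);u-=12;v-=12;k=16;w=24
        s=cv2.imread(f'pics/{c}0.png')[v:v+w,u:u+w]
        im=cv2.resize(s,None,fx=k,fy=k,interpolation=cv2.INTER_NEAREST)[:290];r.append(im.copy())
        if 1:
            for pts,col in posts():
                q=[tuple(int(t) for t in (proj(c,P)-(u,v)+.5)*k) for P in pts]
                for a,b in zip(q,q[1:]):cv2.line(im,a,b,col,1,cv2.LINE_AA)
        r[-1]=im; print(c,y,u,v)
    rows.append(np.hstack(r))
cv2.imwrite('pics/p1.png',np.vstack(rows))
E
```

```text
side 0.1425 209 118
top 0.1425 117 224
side -0.0475 242 133
top -0.0475 175 200
```

View pics/p1.png

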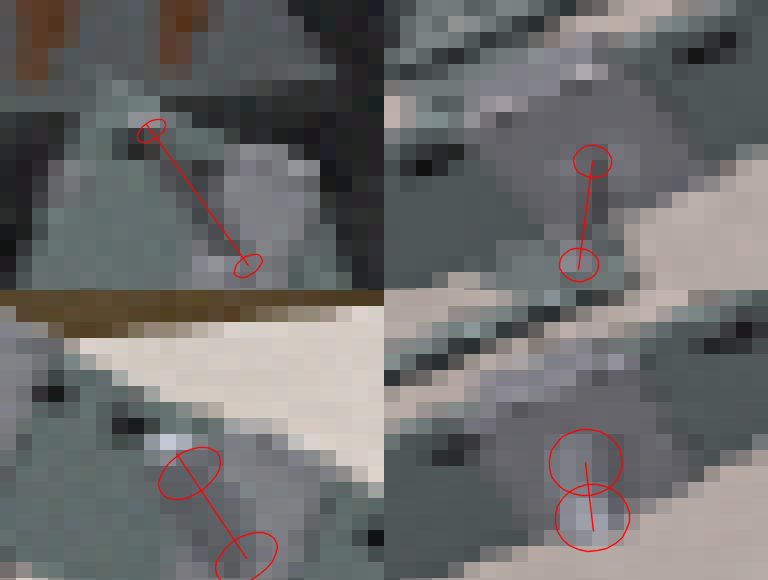

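```bash
python3 - <<'E'
from rack import *
P=rod(Q,YT,.03)
J=[]
for c in('side','top'):
    J.append(np.stack([(proj(c,P+np.eye(3)[i]*1e-3)-proj(c,P)) for i in range(3)],1));print(c,np.round(J[-1],3))
A=np.vstack(J);b=np.array([.3,-1.1,-.4,-1.2])
print(np.linalg.lstsq(A,b,rcond=None)[0],np.linalg.lstsq(A[:,:2],b,rcond=None))
E
```

```text
side [[ 0.298 -0.082 -0.01 ]
 [-0.037 -0.106 -0.291]]
top [[ 0.003 -0.33  -0.057]
 [-0.327  0.002 -0.029]]
[2.46072436 0.89741618 3.23921485] (array([2.8942633 , 2.25879771]), array([0.88982745]), np.int32(2), array([0.45161391, 0.34679257]))
```

```bash
python3 -c "
from ov import *
for i in range(4): need(*tool(YT,.0527,.003),'45mm'); robot.snapshot('top')"
```

```text
45mm t 6.4 shift [-3.3  3.3 -0.1] turn [-0.1  0.   0. ] w 25.2 F [ 0.1 -0.6 -1.3]
45mm t 6.45 shift [-3.1  3.1  0.2] turn [-0.1  0.   0. ] w 24.8 F [ 0.3  0.5 -0.3]
45mm t 6.5 shift [-3.   2.8  0.4] turn [-0.1  0.   0. ] w 24.9 F [ 0.4 -0.3 -0.1]
45mm t 6.55 shift [-2.9  2.6  0.6] turn [-0.1  0.   0. ] w 24.8 F [0.6 1.1 0.4]
```

```bash
python3 -m creep '[[-2,0,0.5,0,0,0,255],[-2,0,0.5,0,0,0,255],[-2,0,0.5,0,0,0,255],[-2,0,0.5,0,0,0,255],[-2,0,0.5,0,0,0,255]]'; python3 -c "
from ov import *
need(*tool(YT,.0527,.003),'45mm')
draw('o2',[('side',(225,105,55,60)),('top',(160,180,55,60))],fingers()+posts()+noz())
need(*tool(YT,.0527,.003),'45mm')"
```

```text
time: 7.22
tool_pos: [0.5639, 0.153, 0.2576]
ee_rot: [-1.012, -0.0, -1.186]
wrist_force: [-0.0, 0.3, -0.1]
width: 0.0251
45mm t 7.22 shift [-0.9  1.9  0.6] turn [ 0.  0. -0.] w 25.1 F [-0.   0.3 -0.1]
45mm t 7.33 shift [-0.9  1.9  0.6] turn [ 0.  0. -0.] w 24.9 F [-0.4 -0.4 -1. ]
```

View pics/o2_side.png

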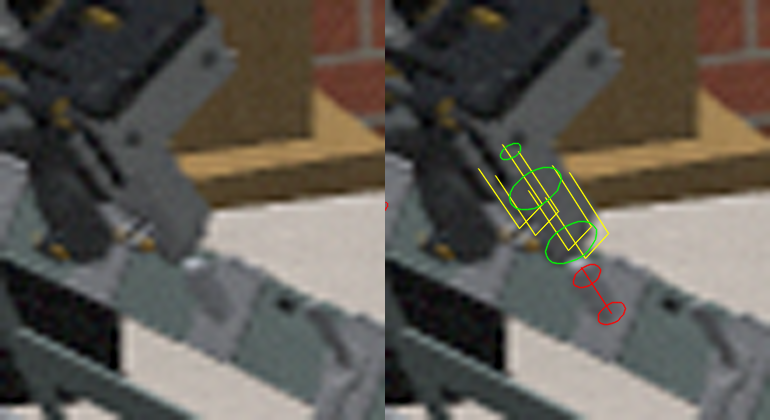

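View pics/o2_top.png

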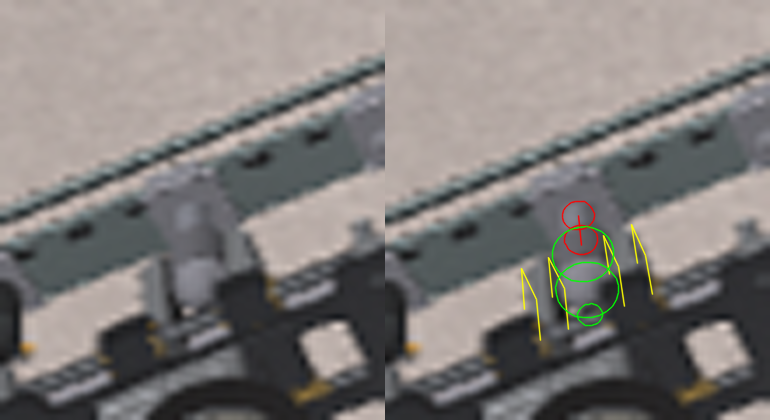

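```bash
python3 -m creep '[[-1.5,2,1,0,0,0,255],[-1.5,8,1,0,0,0,255],[-1.5,14,1,0,0,0,255],[-1.5,14,1,0,0,0,255]]'; python3 -c "
from ov import *
need(*tool(YT,.0407,.0035,.001),'33mm')
draw('o3',[('side',(225,105,55,60)),('top',(160,180,55,60))],noz())
need(*tool(YT,.0407,.0035,.001),'33mm')"
```

```text
time: 7.82
tool_pos: [0.5707, 0.1576, 0.2449]
ee_rot: [-1.014, 0.001, -1.186]
wrist_force: [0.9, -0.5, -0.6]
width: 0.0248
33mm t 7.83 shift [-0.2 -1.1  1. ] turn [ 0.1  0.  -0.1] w 24.8 F [ 0.9 -0.5 -0.6]
33mm t 7.92 shift [-0.3 -0.4  0.2] turn [ 0.  0. -0.] w 25.0 F [-0.5  0.2 -0.7]
```

View pics/o3_side.png

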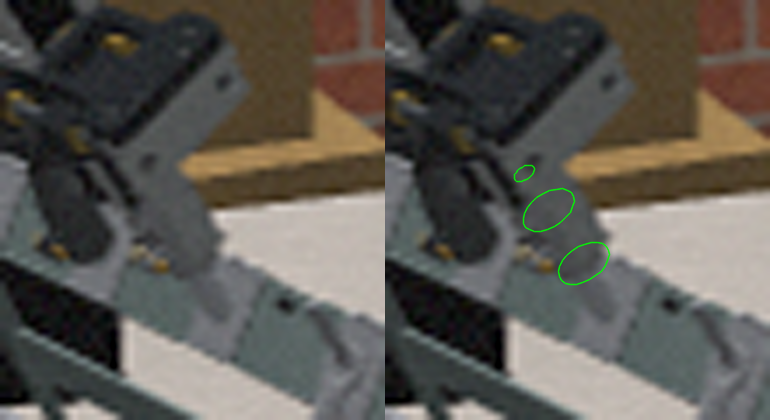

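View pics/o3_top.png

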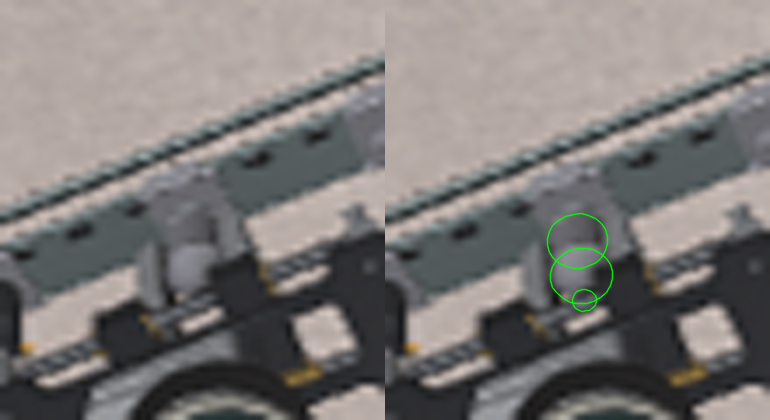

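```bash
python3 -m creep '[[0,3,0,0,0,0,255],[0,6,0,0,0,0,255],[0,9,0,0,0,0,255],[0,9,0,0,0,0,255]]'; python3 -c "
from ov import *
need(*tool(YT,.0317,.0035,.001),'24mm')"
```

```text
time: 8.43
tool_pos: [0.5751, 0.1593, 0.2377]
ee_rot: [-1.014, 0.0, -1.186]
wrist_force: [0.2, -0.9, -2.0]
width: 0.025
24mm t 8.43 shift [-0.2 -0.8  0.8] turn [ 0.1  0.  -0. ] w 25.0 F [ 0.2 -0.9 -2. ]
```

```bash
python3 -m creep '[[0,3,0,0,0,0,255],[0,6,0,0,0,0,255],[0,8,0,0,0,0,255],[0,8,0,0,0,0,255]]'; python3 -c "
from ov import *
need(*tool(YT,.0237,.0035,.001),'16mm')
draw('o4',[('side',(225,105,55,60)),('top',(160,180,55,60))],noz()+posts())
need(*tool(YT,.0237,.0035,.001),'16mm')"
```

```text
time: 8.93
tool_pos: [0.579, 0.1609, 0.2309]
ee_rot: [-1.014, 0.0, -1.186]
wrist_force: [-2.2, -0.9, -2.4]
width: 0.0252
16mm t 8.93 shift [-0.2 -0.7  0.8] turn [ 0.1  0.  -0. ] w 25.2 F [-2.2 -0.9 -2.4]
16mm t 9.03 shift [-0.2 -0.6  0.8] turn [ 0.1  0.  -0. ] w 25.0 F [-2.1 -0.3 -2.8]
```

View pics/o4_side.png

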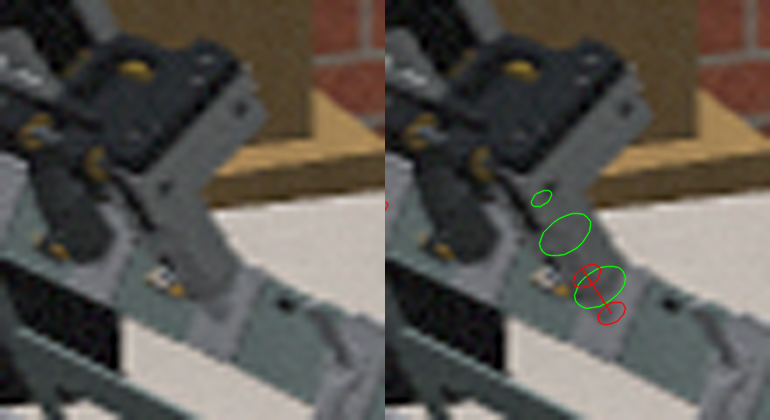

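```bash
python3 -m creep '[[0,1,-2,0,0,0,255],[0,4,-2,0,0,0,255],[0,7,-2,0,0,0,255],[0,7,-2,0,0,0,255]]'; python3 -c "
from ov import *
need(*tool(YT,.0167,.002,.001),'9mm');print(frame(Q,YT)[1].T@cur()[0]['wrist_force'])"
```

```text
time: 9.52
tool_pos: [0.5816, 0.1618, 0.2249]
ee_rot: [-1.012, -0.0, -1.186]
wrist_force: [-0.2, -0.1, -0.6]
width: 0.0246
9mm t 9.53 shift [-0.4 -0.3  0.2] turn [-0.  0. -0.] w 24.6 F [-0.2 -0.1 -0.6]
[-0.50524295 -0.06011519 -0.34967497]
```

Force-free at about 9 mm. I'll push on gently until it meets the plate.

```bash
python3 -m creep '[[0,1,0,0,0,0,255],[0,2,0,0,0,0,255],[0,2,0,0,0,0,255]]'; python3 -c "
from ov import *
need(*tool(YT,.0147,.002,.001),'7mm');print(frame(Q,YT)[1].T@cur()[0]['wrist_force'])"
python3 -m creep '[[0,1,0,0,0,0,255],[0,2,0,0,0,0,255],[0,2,0,0,0,0,255]]'; python3 -c "
from ov import *
need(*tool(YT,.0127,.002,.001),'5mm');print(frame(Q,YT)[1].T@cur()[0]['wrist_force'])"
```

```text
time: 9.9
tool_pos: [0.5824, 0.162, 0.2239]
ee_rot: [-1.011, -0.0, -1.186]
wrist_force: [-3.3, -0.9, 1.7]
width: 0.025
7mm t 9.9 shift [-0.4  0.5  0. ] turn [-0.1  0.   0. ] w 25.0 F [-3.3 -0.9  1.7]
[-1.9860185   0.39245594  3.27895558]
time: 10.28
tool_pos: [0.5827, 0.1622, 0.2237]
ee_rot: [-1.011, -0.001, -1.186]
wrist_force: [-9.1, -3.4, 8.9]
width: 0.025
5mm t 10.28 shift [-0.4  2.1 -0.2] turn [-0.1  0.1  0. ] w 25.0 F [-9.1 -3.4  8.9]
[-3.52231437  0.23022634 12.69963727]
```

```bash
python3 -m creep '[[0,-1,0,0,0,0,200],[0,-1,0,0,0,0,120],[0,-1,0,0,0,0,100],[0,-1,0,0,0,0,100]]'; python3 -c "
from ov import *
print(frame(Q,YT)[1].T@cur()[0]['wrist_force'],cur()[0]['width'])
draw('o5',[('side',(225,105,55,60)),('top',(160,180,55,60))],noz()+posts())"
```

```text
time: 10.78
tool_pos: [0.5826, 0.1623, 0.2217]
ee_rot: [-1.013, 0.0, -1.186]
wrist_force: [-0.2, -0.2, -0.1]
width: 0.0516
[-0.26038592 -0.0730481   0.02183516] 0.05163115741652265
```

View pics/o5_side.png

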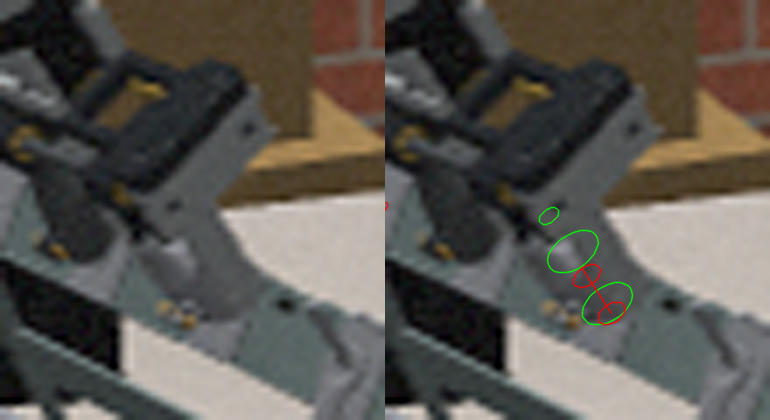

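```bash
python3 -m creep '[[0,-20,0,0,0,0,100],[0,-50,0,0,0,0,100],[0,-90,0,0,0,0,100],[0,-130,0,0,0,0,100],[0,-130,0,0,0,0,100]]'; python3 -c "
from look import *
look('n6',[('side',(200,90,110,100),4),('top',(140,160,80,90),4.4)])
need(Rdown(-100.5),[.491,-.173,.30],'spanner')"
```

```text
time: 11.5
tool_pos: [0.5196, 0.1362, 0.3374]
ee_rot: [-1.004, -0.003, -1.187]
wrist_force: [-0.6, 0.0, 0.1]
width: 0.0573
spanner t 11.6 shift [ 276.3  -48.3 -137.1] turn [-31.1  31.7  -9.1] w 57.4 F [-0.7 -0.5 -0.7]
```

View pics/n6.png

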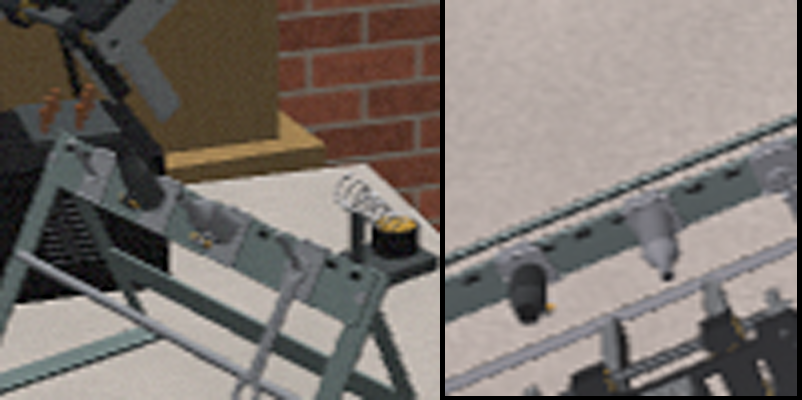

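```bash
python3 -m creep '[[55,-20,-27,-6,6,-2,100],[110,-40,-54,-12,12,-3.5,100],[165,-48,-81,-19,19,-5.5,100],[220,-48,-110,-25,25,-7,100],[276,-48,-137,-31.1,31.7,-9.1,100]]'; python3 -c "
from mv import *
need(Rdown(-100.5),[.491,-.173,.30],'spanner')"
python3 -m creep '[[0,0,0,0,0,0,100],[0,0,0,0,0,0,100]]'
python3 -c "
from mv import *
need(Rdown(-100.5),[.491,-.173,.08],'spanner')"
```

```text
time: 12.22
tool_pos: [0.491, -0.1719, 0.2983]
ee_rot: [-1.577, 0.0, -1.758]
wrist_force: [0.7, 0.7, 0.4]
width: 0.0568
spanner t 12.22 shift [ 1.1 -1.7  0.2] turn [ 0.3 -0.2 -0. ] w 56.8 F [0.7 0.7 0.4]
time: 12.48
tool_pos: [0.4912, -0.1697, 0.2988]
ee_rot: [-1.574, 0.002, -1.754]
wrist_force: [-0.1, 0.5, 0.1]
width: 0.0571
spanner t 12.47 shift [  3.6 218.7   1.1] turn [ 0.2  0.  -0.1] w 57.1 F [-0.1  0.5  0.1]
```

```bash
python3 -m creep '[[2,60,0.5,0,0,0,100],[2,120,0.5,0,0,0,100],[2,180,0.5,0,0,0,100],[2,245,0.5,0,0,0,100],[2,245,0.5,0,0,0,100]]'
python3 -m creep '[[0,0,0,0,0,0,100],[0,0,0,0,0,0,100]]'
python3 -c "
from look import *
look('s1',[('side',(205,200,110,100),4),('top',(260,200,80,90),4.4)])
need(Rdown(-100.5),[.491,-.173,.005],'spanner')"
```

```text
time: 13.1
tool_pos: [0.4869, -0.1687, 0.0516]
ee_rot: [-1.581, 0.003, -1.752]
wrist_force: [-0.0, -0.9, -0.3]
width: 0.0571
time: 13.35
tool_pos: [0.4942, -0.1733, 0.0606]
ee_rot: [-1.562, -0.002, -1.754]
wrist_force: [-0.2, -0.9, -0.5]
width: 0.0572
spanner t 13.45 shift [ 0.2 54.6 -2.9] turn [-0.4 -0.   0.1] w 57.5 F [0.7 0.  0.2]
```

View pics/s1.png

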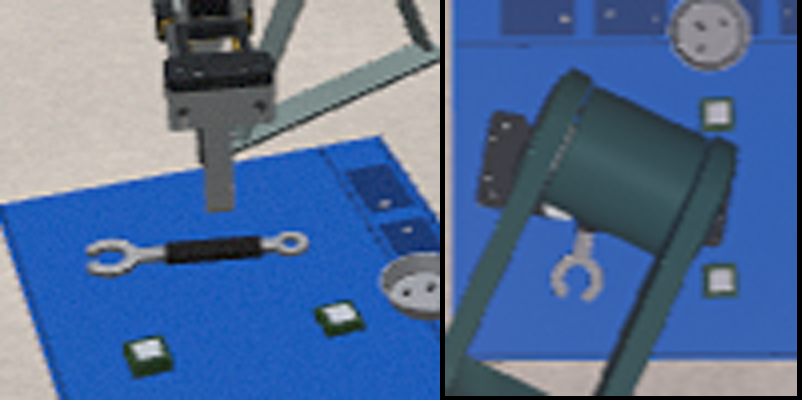

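```bash
python3 -m creep '[[0,15,-1,0,0,0,100],[0,30,-1,0,0,0,100],[0,40,-1,0,0,0,100],[0,45,-1,0,0,0,100],[0,45,-1,0,0,0,100]]'
python3 -m creep '[[0,2,0,0,0,0,100],[0,2,0,0,0,0,100],[0,2,0,0,0,0,100]]'
python3 -c "
from mv import *
need(Rdown(-100.5),[.491,-.173,.005],'spanner')"
```

```text
time: 14.08
tool_pos: [0.4901, -0.172, 0.0105]
ee_rot: [-1.572, 0.0, -1.754]
wrist_force: [-0.2, -0.2, 0.7]
width: 0.0571
time: 14.45
tool_pos: [0.4907, -0.1722, 0.0096]
ee_rot: [-1.57, -0.0, -1.754]
wrist_force: [0.5, -0.1, 0.1]
width: 0.0572
spanner t 14.45 shift [0.7 4.6 0.5] turn [-0.1 -0.   0. ] w 57.2 F [ 0.5 -0.1  0.1]
```

```bash
python3 -m creep '[[0.5,2,0.5,0,0,0,100],[0.5,4.5,0.5,0,0,0,100],[0.5,4.5,0.5,0,0,0,100],[0.5,4.5,0.5,0,0,0,100]]'
python3 -c "
from mv import *
need(Rdown(-100.5),[.491,-.173,.005],'spanner')"
python3 -m creep '[[0,0,0,0,0,0,200],[0,0,0,0,0,0,255],[0,0,0,0,0,0,255],[0,0,0,0,0,0,255],[0,0,0,0,0,0,255]]'
python3 -c "
from mv import *
need(Rdown(-100.5),[.491,-.173,.005],'spanner')"
```

```text
time: 14.95
tool_pos: [0.4908, -0.1727, 0.0046]
ee_rot: [-1.571, -0.0, -1.754]
wrist_force: [0.1, -0.3, 0.2]
width: 0.0572
spanner t 14.95 shift [ 0.3 -0.4  0.3] turn [-0. -0.  0.] w 57.2 F [ 0.1 -0.3  0.2]
time: 15.58
tool_pos: [0.4908, -0.1728, 0.0047]
ee_rot: [-1.57, -0.0, -1.754]
wrist_force: [0.1, -0.2, -0.6]
width: 0.0179
spanner t 15.57 shift [ 0.2 -0.3  0.2] turn [-0. -0.  0.] w 17.9 F [ 0.1 -0.2 -0.6]
```

```bash
python3 -m creep '[[0,-10,0,0,0,0,255],[0,-50,0,0,0,0,255],[0,-110,0,0,0,0,255],[0,-170,0,0,0,0,255],[0,-230,0,0,0,0,255]]'
python3 -m creep '[[0,-60,0,0,0,0,255],[0,-60,0,0,0,0,255],[0,-60,0,0,0,0,255]]'
cat >> ov.py <<'E'
def span(ex=55.,ey=-3.3):
    o,p,R=cur();it=[];e=p+R@np.array([0,ey,ex])*1e-3;R2=np.stack([R[:,2],-R[:,0],-R[:,1]],1)
    return [(ring(e,R2,.00625),(0,255,0)),(ring(e,R2,.013),(0,255,0)),([p+R@np.array([0,ey,ex-55-90])*1e-3,e],(0,255,0))]
E
python3 -c "
from ov import *
need(Rdown(-100.5),[.491,-.173,.005],'spanner')
draw('s2',[('side',(215,130,55,60)),('top',(260,200,55,60))],span()+fingers())"
```

```text
time: 16.2
tool_pos: [0.4904, -0.1725, 0.2373]
ee_rot: [-1.569, -0.0, -1.754]
wrist_force: [0.9, -1.1, -0.7]
width: 0.0179
time: 16.58
tool_pos: [0.4904, -0.1725, 0.2942]
ee_rot: [-1.571, 0.0, -1.754]
wrist_force: [0.4, -0.8, -1.6]
width: 0.0175
spanner t 16.57 shift [  0.4 289.2   0.7] turn [ 0. -0. -0.] w 17.5 F [ 0.4 -0.8 -1.6]
```

View pics/s2_side.png

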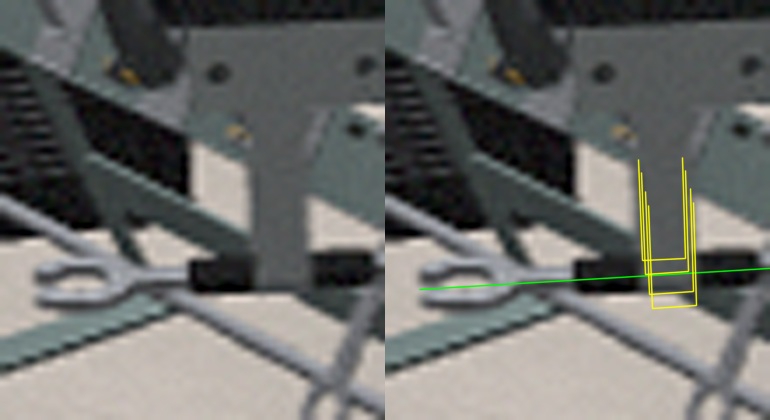

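```bash
python3 - <<'E'
from ov import *
s=cv2.imread('pics/s2_side_raw.png')
x,y,k=215,150,7
im=cv2.resize(s[y:y+35,x:x+90],None,fx=k,fy=k,interpolation=cv2.INTER_CUBIC);i0=im.copy()
for pts,col in span():
    q=[tuple(int(v) for v in (proj('side',P)+[-.6,-.7]-(x,y)+.5)*k) for P in pts]
    for a,b in zip(q,q[1:]):cv2.line(im,a,b,col,1,cv2.LINE_AA)
cv2.imwrite('pics/s3.png',np.vstack([i0,im]))
E
```

```text
(no output)
```

View pics/s3.png

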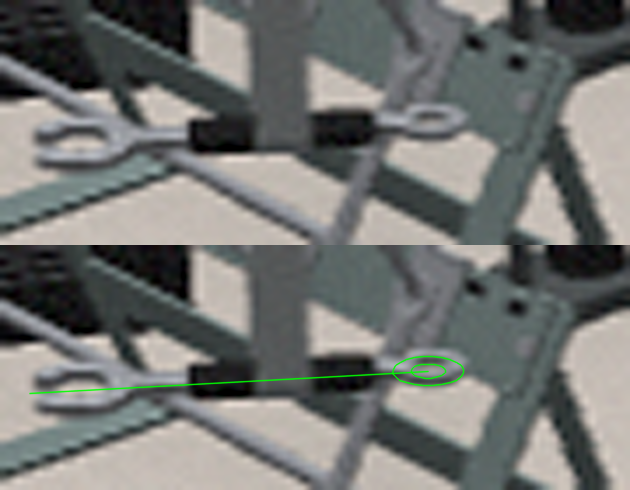

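View pics/s2_top.png

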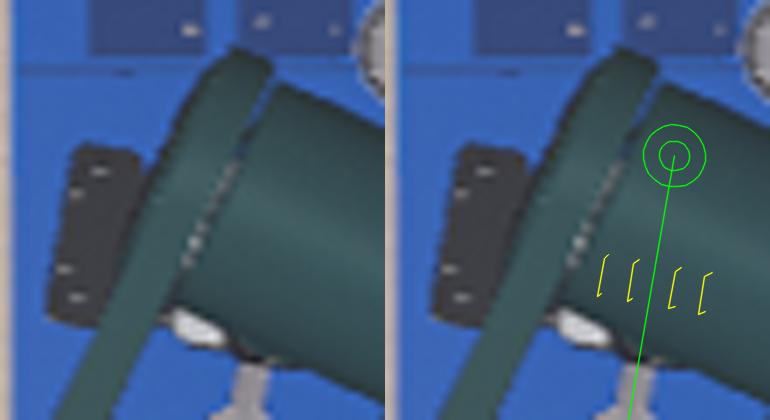

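```bash
python3 -c "
from mv import *;from rack import *
R,p=tool(YP,.096,-.057);print(p)
need(R,[.42,.05,.34],'A');need(R,p,'B')"
```

```text
[0.42533173 0.30285861 0.26120722]
A t 16.68 shift [-205.8  -47.1 -109.5] turn [ 31.3 -31.7   9. ] w 17.7 F [-0.1 -0.1 -1.9]
B t 16.68 shift [-455.3   32.1 -150.1] turn [ 31.3 -31.7   9. ] w 17.7 F [-0.1 -0.1 -1.9]
```

```bash
python3 -m creep '[[-40,-20,-30,6,-6,2,255],[-80,-40,-60,12,-12,3.5,255],[-125,-47,-85,19,-19,5.5,255],[-165,-47,-100,25,-25,7,255],[-206,-47,-110,31.3,-31.7,9,255]]'
python3 -c "
from mv import *;from rack import *
R,p=tool(YP,.096,-.057)
need(R,[.42,.05,.34],'A');need(R,p,'B')"
```

```text
time: 17.3
tool_pos: [0.419, 0.0516, 0.3399]
ee_rot: [-1.008, -0.002, -1.183]
wrist_force: [0.8, 0.3, -1.0]
width: 0.0181
A t 17.3 shift [1.8 0.1 0.3] turn [-0.2  0.3 -0. ] w 18.1 F [ 0.8  0.3 -1. ]
B t 17.3 shift [-230.4  119.9   43.7] turn [-0.2  0.3 -0. ] w 18.1 F [ 0.8  0.3 -1. ]
```

```bash
python3 -m creep '[[-50,10,10,0,0,0,255],[-110,20,20,0,0,0,255],[-170,40,30,0,0,0,255],[-220,70,40,0,0,0,255],[-230,100,43,0,0,0,255]]'
python3 -m creep '[[0,20,0,0,0,0,255],[0,20,0,0,0,0,255],[0,20,0,0,0,0,255],[0,20,0,0,0,0,255]]'
python3 -c "
from ov import *
R,p=tool(YP,.096,-.057)
need(R,p,'B')
draw('s4',[('side',(190,80,55,70)),('top',(105,200,55,60))],span(57,-4)+posts())"
```

```text
time: 17.92
tool_pos: [0.414, 0.301, 0.2756]
ee_rot: [-1.014, -0.003, -1.178]
wrist_force: [0.3, -0.0, -1.8]
width: 0.0177
time: 18.42
tool_pos: [0.4272, 0.3002, 0.2636]
ee_rot: [-1.008, -0.002, -1.188]
wrist_force: [-0.3, 0.0, -1.3]
width: 0.0177
B t 18.43 shift [-3.2  1.6 -1.9] turn [-0.3  0.   0.1] w 17.7 F [-0.3  0.  -1.3]
```

View pics/s4_side.png

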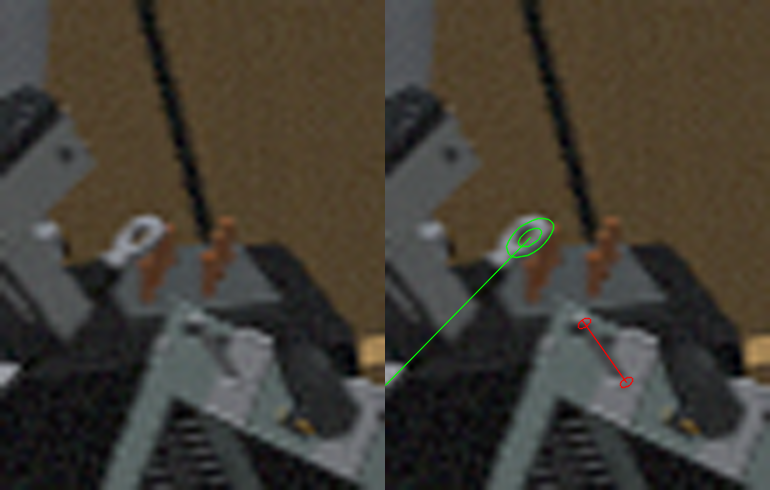

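View pics/s4_top.png

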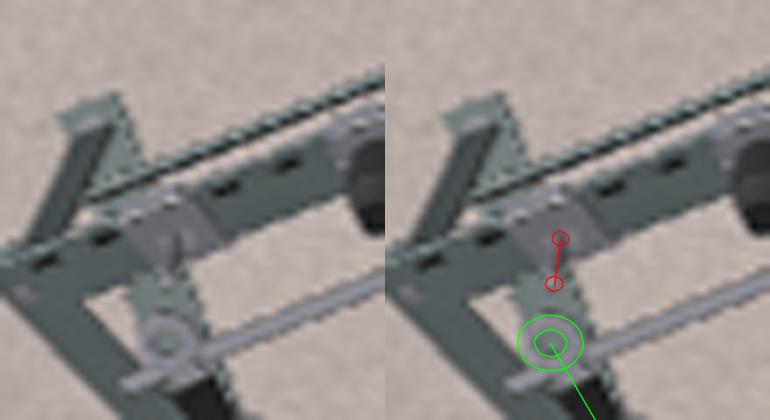

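```bash
python3 -m creep '[[-1.5,15,-1,0,0,0,255],[-1.5,30,-1,0,0,0,255],[-1.5,43,-1,0,0,0,255],[-1.5,43,-1,0,0,0,255],[-1.5,43,-1,0,0,0,255]]'
python3 -m creep '[[0,0,0,0,0,0,255],[0,0,0,0,0,0,255],[0,0,0,0,0,0,255]]'
python3 -c "
from ov import *
R,p=tool(YP,.051,-.057)
need(R,p,'C')
draw('s5',[('side',(200,90,45,50)),('top',(110,210,45,50))],span(57,-4)+posts(),8)
need(R,p,'C')"
```

```text
time: 19.15
tool_pos: [0.4471, 0.3102, 0.2254]
ee_rot: [-1.01, -0.003, -1.187]
wrist_force: [0.5, -0.4, -1.1]
width: 0.0176
time: 19.52
tool_pos: [0.4469, 0.3102, 0.2258]
ee_rot: [-1.009, -0.002, -1.187]
wrist_force: [-0.5, -0.3, -0.5]
width: 0.0179
C t 19.52 shift [-1.3  2.9 -0.6] turn [-0.2  0.1  0.1] w 17.9 F [-0.5 -0.3 -0.5]
C t 19.62 shift [-1.3  2.8 -0.4] turn [-0.2  0.1  0.1] w 17.3 F [ 0.3 -0.3 -0.9]
```

View pics/s5_side.png

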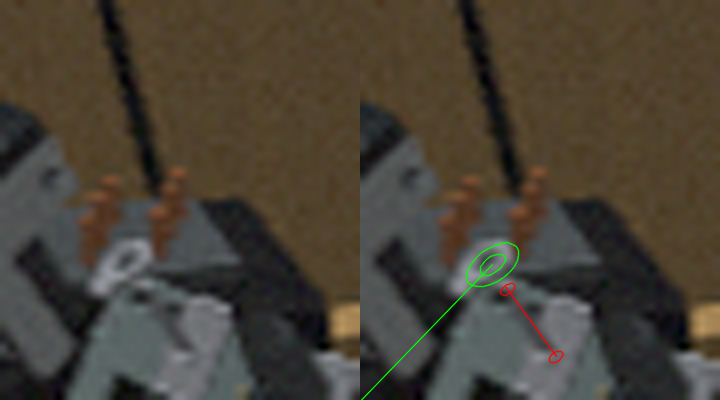

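View pics/s5_top.png

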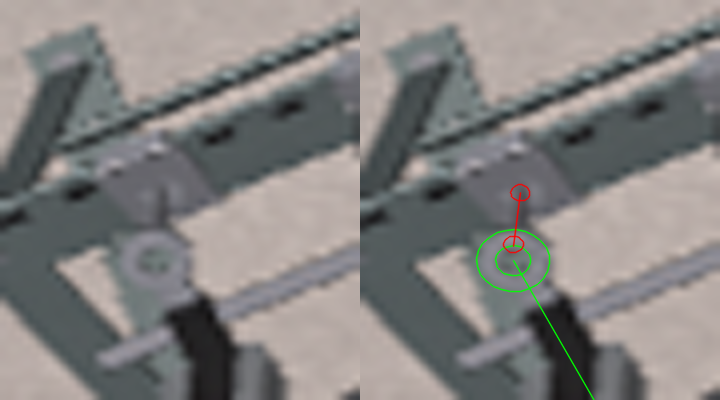

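```bash
python3 -m creep '[[-0.5,4,0,0,0,0,255],[-0.5,8,0,0,0,0,255],[-0.5,12,0,0,0,0,255],[-0.5,14,0,0,0,0,255],[-0.5,14,0,0,0,0,255]]'
python3 -c "
from ov import *
R,p=tool(YP,.040,-.057)
need(R,p,'h44');print(frame(Q,YP)[1].T@cur()[0]['wrist_force'])
draw('s6',[('side',(200,90,45,50)),('top',(110,210,45,50))],span(57,-4)+posts(),8)"
```

```text
time: 20.25
tool_pos: [0.4536, 0.3133, 0.2132]
ee_rot: [-1.01, -0.003, -1.187]
wrist_force: [0.3, -0.4, -0.8]
width: 0.0179
h44 t 20.25 shift [-0.9 -0.7 -0.1] turn [-0.1  0.1  0.1] w 17.9 F [ 0.3 -0.4 -0.8]
[-0.32799687 -0.53616643 -0.77763409]
```

View pics/s6_side.png

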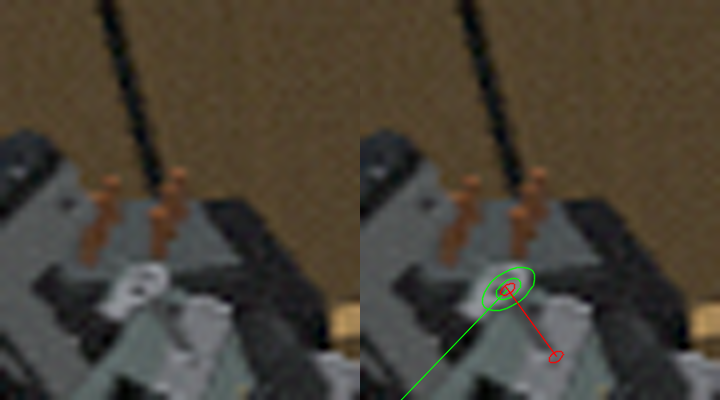

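View pics/s6_top.png

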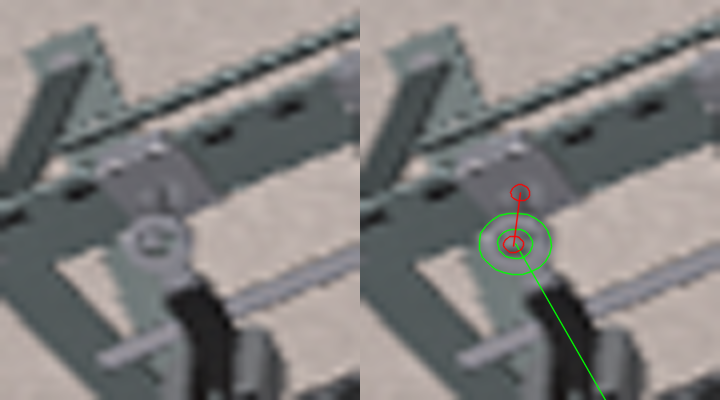

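```bash
python3 -m creep '[[0,2,0,0,0,0,255],[0,4,0,0,0,0,255],[0,6,0,0,0,0,255],[0,6,0,0,0,0,255],[0,6,0,0,0,0,255]]'
python3 -c "
from ov import *
R,p=tool(YP,.034,-.057)
need(R,p,'h38');print(frame(Q,YP)[1].T@cur()[0]['wrist_force'])
draw('s7',[('side',(205,105,30,36)),('top',(117,225,30,30))],[],13)"
```

```text
time: 20.98
tool_pos: [0.4566, 0.3146, 0.2085]
ee_rot: [-1.01, -0.003, -1.187]
wrist_force: [-0.7, -0.7, -1.5]
width: 0.0175
h38 t 20.98 shift [-0.9 -0.4 -0.4] turn [-0.2  0.1  0.1] w 17.5 F [-0.7 -0.7 -1.5]
[-1.57701944 -0.3269066  -0.75461748]
```

View pics/s7_side.png

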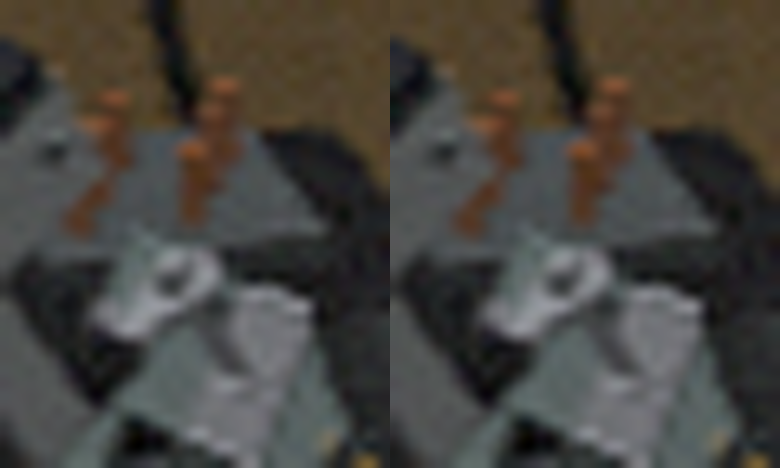

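View pics/s7_top.png

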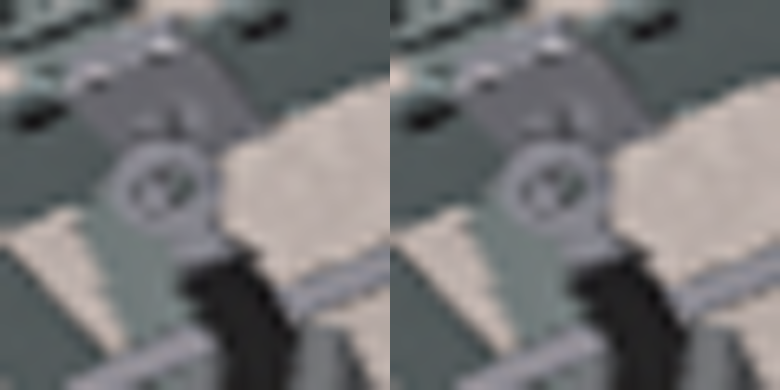

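```bash
python3 -m creep '[[-0.8,2,-0.3,0,0,0,255],[-0.8,5,-0.3,0,0,0,255],[-0.8,8,-0.3,0,0,0,255],[-0.8,8,-0.3,0,0,0,255]]'
python3 -c "
from ov import *
R,p=tool(YP,.026,-.057)
need(R,p,'h30');print(frame(Q,YP)[1].T@cur()[0]['wrist_force'])
draw('s8',[('side',(205,105,30,36)),('top',(117,225,30,30))],[],13)"
```

```text
time: 21.58
tool_pos: [0.4599, 0.3167, 0.2009]
ee_rot: [-1.01, -0.003, -1.187]
wrist_force: [-0.4, 0.6, -1.0]
width: 0.0175
h30 t 21.57 shift [-0.1 -0.9  0.4] turn [-0.1  0.1  0.1] w 17.5 F [-0.4  0.6 -1. ]
[-0.66555096  0.73936326 -0.75262689]
```

View pics/s8_side.png

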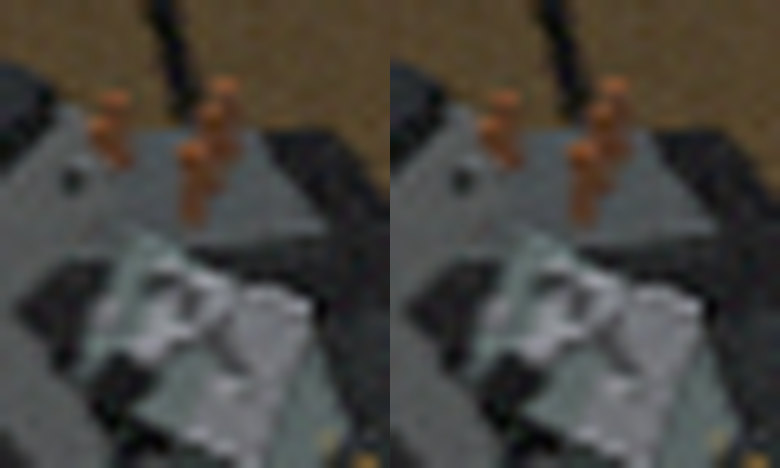

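View pics/s8_top.png

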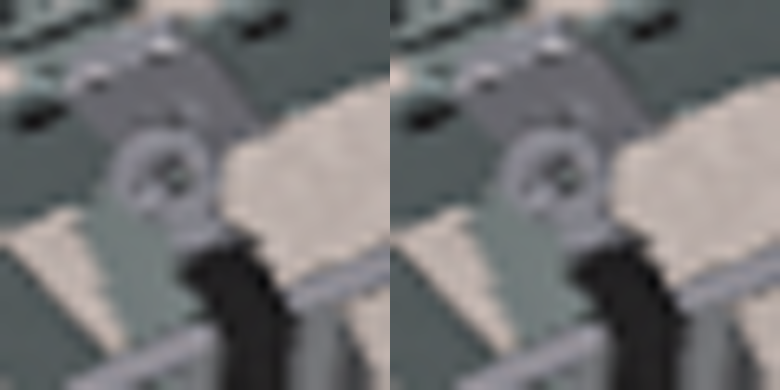

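```bash
python3 -m creep '[[-0.5,3,0,0,0,0,255],[-0.5,6,0,0,0,0,255],[-0.5,9,0,0,0,0,255],[-0.5,9,0,0,0,0,255]]'
python3 -c "
from ov import *
R,p=tool(YP,.017,-.057)
need(R,p,'h21');print(frame(Q,YP)[1].T@cur()[0]['wrist_force'])"
python3 -m creep '[[0,3,0,0,0,0,255],[0,6,0,0,0,0,255],[0,8,0,0,0,0,255],[0,8,0,0,0,0,255]]'
python3 -c "
from ov import *
R,p=tool(YP,.009,-.057)
need(R,p,'h13');print(frame(Q,YP)[1].T@cur()[0]['wrist_force'])"
```

```text
time: 22.18
tool_pos: [0.4642, 0.3189, 0.1933]
ee_rot: [-1.01, -0.003, -1.187]
wrist_force: [0.3, 0.1, -0.7]
width: 0.0177
h21 t 22.18 shift [ 0.3 -0.8  0.3] turn [-0.1  0.1  0.1] w 17.7 F [ 0.3  0.1 -0.7]
[-0.16970301 -0.03223153 -0.77458384]
time: 22.68
tool_pos: [0.4682, 0.3206, 0.1868]
ee_rot: [-1.01, -0.003, -1.187]
wrist_force: [0.4, 0.1, -0.5]
width: 0.018
h13 t 22.68 shift [ 0.4 -0.7  0.1] turn [-0.1  0.1  0.1] w 18.0 F [ 0.4  0.1 -0.5]
[ 0.10363327 -0.10361373 -0.59719865]
```

```bash
python3 -m creep '[[0,1,0,0,0,0,255],[0,2,0,0,0,0,255],[0,2,0,0,0,0,255]]'
python3 -c "
from ov import *
R,p=tool(YP,.007,-.057)
need(R,p,'h11');print(frame(Q,YP)[1].T@cur()[0]['wrist_force'])"
python3 -m creep '[[0,1,0,0,0,0,255],[0,2,0,0,0,0,255],[0,2,0,0,0,0,255]]'
python3 -c "
from ov import *
R,p=tool(YP,.005,-.057)
need(R,p,'h9');print(frame(Q,YP)[1].T@cur()[0]['wrist_force'])
draw('s9',[('side',(195,95,50,60)),('top',(107,215,50,60))],span(57,-4)+posts(),7)"
```

```text
time: 23.05
tool_pos: [0.4692, 0.321, 0.1854]
ee_rot: [-1.01, -0.003, -1.187]
wrist_force: [0.1, 0.1, -0.4]
width: 0.0176
h11 t 23.05 shift [ 0.4 -0.5 -0.1] turn [-0.2  0.1  0.1] w 17.6 F [ 0.1  0.1 -0.4]
[-0.08493353  0.07986553 -0.38343078]
time: 23.42
tool_pos: [0.4703, 0.3214, 0.1839]
ee_rot: [-1.009, -0.003, -1.187]
wrist_force: [-1.3, -0.2, -0.5]
width: 0.0177
h9 t 23.43 shift [ 0.4 -0.3 -0.2] turn [-0.2  0.1  0.1] w 17.7 F [-1.3 -0.2 -0.5]
[-1.32081291  0.3455008   0.28969909]
```

View pics/s9_side.png

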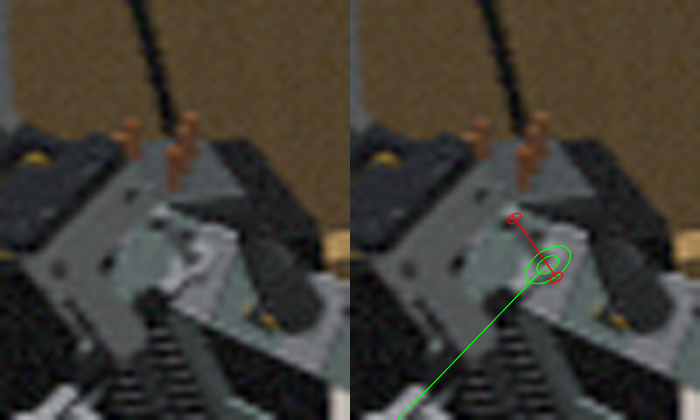

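View pics/s9_top.png

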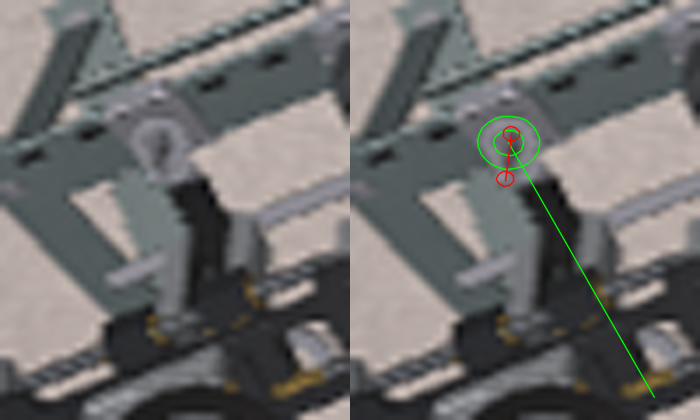

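```bash
python3 -m creep '[[0,1,0,0,0,0,255],[0,2,0,0,0,0,255],[0,2,0,0,0,0,255],[0,2,0,0,0,0,255]]'
python3 -c "
from ov import *
R,p=tool(YP,.003,-.057)
need(R,p,'h7');print(frame(Q,YP)[1].T@cur()[0]['wrist_force'])"
```

```text
time: 24.02
tool_pos: [0.4712, 0.3218, 0.1823]
ee_rot: [-1.009, -0.003, -1.187]
wrist_force: [-2.8, -0.4, 0.5]
width: 0.0175
h7 t 24.02 shift [ 0.4 -0.2 -0.3] turn [-0.2  0.1  0.1] w 17.5 F [-2.8 -0.4  0.5]
[-2.05284871  0.72346771  1.85967265]
```

```bash
python3 -m creep '[[0,4.8,0.5,5,0,0,255],[0,9.6,1.6,10,0,0,255],[0,14.4,3,15,0,0,255],[0,14.4,3,15,0,0,255]]'
python3 -c "
from ov import *
print(frame(Q,YP)[1].T@cur()[0]['wrist_force'],cur()[0]['width'])
draw('s10',[('side',(180,95,70,80)),('top',(107,215,50,60))],span(57,-4)+posts(),5.6)"
```

```text
time: 24.52
tool_pos: [0.4799, 0.3253, 0.1703]
ee_rot: [-0.749, -0.003, -1.186]
wrist_force: [0.1, -0.3, -1.6]
width: 0.0175
[-0.8789374  -0.31240232 -1.34143118] 0.01745031733309113
```

View pics/s10_side.png

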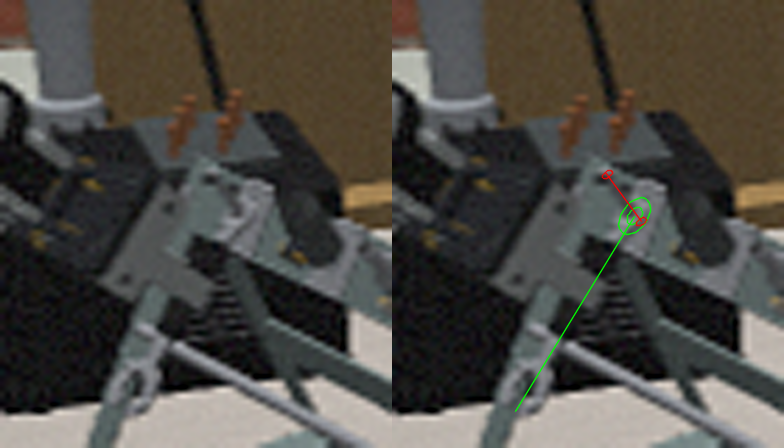

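```bash
python3 -m creep '[[0,0,0,0,0,0,190],[0,0,0,0,0,0,150],[0,0,0,0,0,0,110],[0,0,0,0,0,0,110]]'
python3 -c "
from ov import *
print(cur()[0]['wrist_force'],cur()[0]['width'])
draw('s11',[('side',(180,95,70,80)),('top',(107,215,50,60))],[],5.6)"
```

```text
time: 25.12
tool_pos: [0.4808, 0.3256, 0.1716]
ee_rot: [-0.748, -0.003, -1.187]
wrist_force: [0.3, 0.7, 0.1]
width: 0.0508
[0.27829368 0.73609673 0.13736096] 0.05078503646813671
```

View pics/s11_side.png

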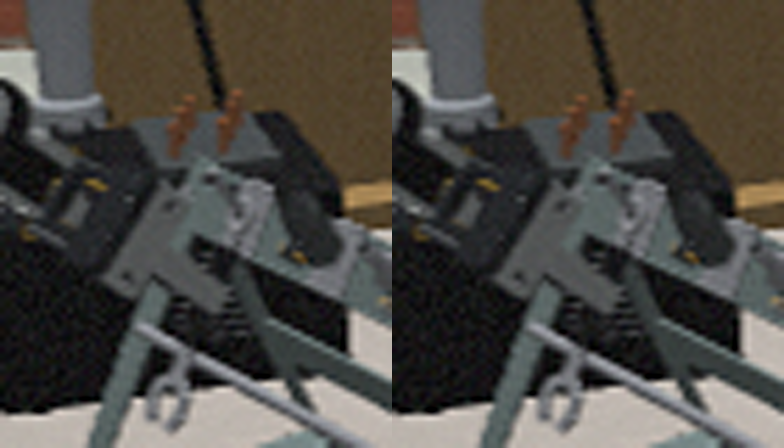

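View pics/s11_top.png

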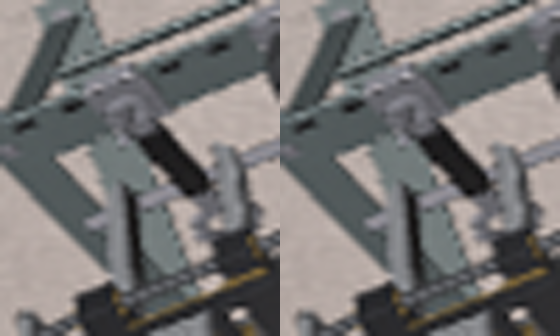

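```bash
python3 -m creep '[[0,0,0,0,0,0,60],[0,0,0,0,0,0,30],[0,0,0,0,0,0,30]]'
python3 -m creep '[[0,-8,0,0,0,0,30],[0,-20,0,0,0,0,30],[0,-40,0,0,0,0,30],[0,-80,0,0,0,0,30],[0,-120,0,0,0,0,30]]'
python3 -c "
from ov import *
print(cur()[0]['wrist_force'],cur()[0]['width'])
draw('s12',[('side',(180,95,70,80)),('top',(107,200,70,80))],posts(),5.6)"
```

```text
time: 25.6
tool_pos: [0.4806, 0.3256, 0.1715]
ee_rot: [-0.748, -0.003, -1.187]
wrist_force: [0.8, 0.7, -0.0]
width: 0.0798
time: 26.22
tool_pos: [0.3978, 0.2922, 0.2544]
ee_rot: [-0.747, -0.002, -1.187]
wrist_force: [0.3, 0.7, 1.1]
width: 0.0827
[0.26858424 0.65463355 1.10983289] 0.08269042055191145
```

View pics/s12_side.png

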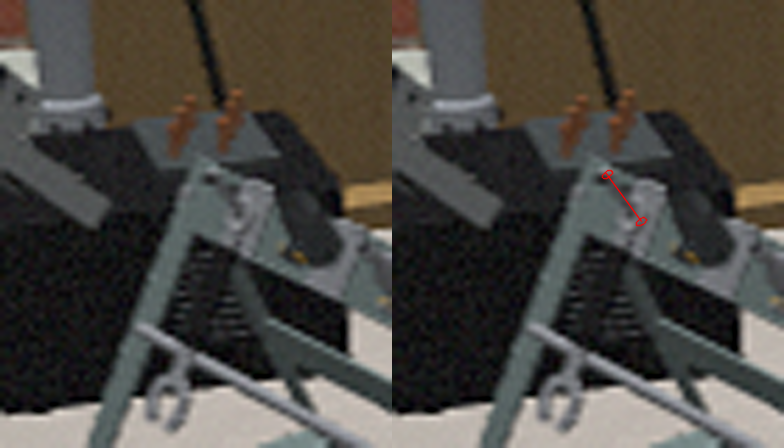

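View pics/s12_top.png

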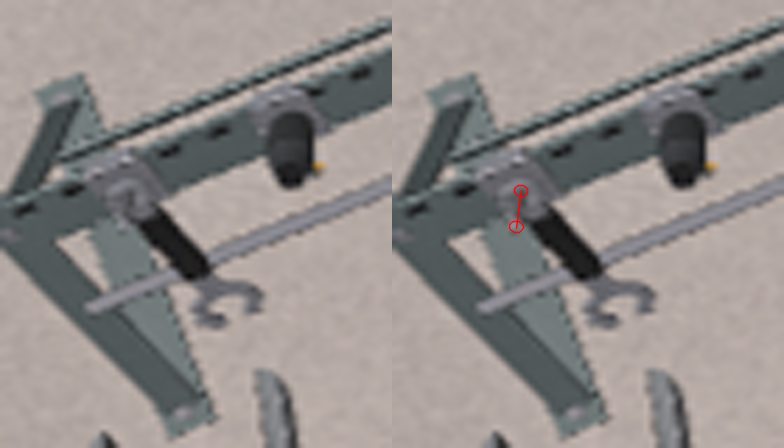

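```bash
python3 -m creep '[[0,-60,0,0,0,0,30],[60,-110,-30,0,0,0,30],[110,-110,-60,0,0,0,30],[110,-110,-60,0,0,0,30]]'
python3 -c "
from ov import *
for c in('side','top'):
    robot.snapshot(c)
    for n,y in(('spanner_eye',YP),('nozzle_mouth',YT)):
        o,R=frame(Q,y)
        for d in robot.landmark_of(n,c)[:4]:print(c,n,round(d['p'],2),'rod frame mm',np.round(R.T@(np.array(d['point'])-o)*1000,1))
draw('e1',[('side',(180,95,130,130)),('top',(95,150,130,130))],[],3)
draw('e2',[('side',(208,112,50,50)),('top',(115,205,50,50))],posts(),8)
s=[cv2.imread(f'pics/e1_{c}_raw.png') for c in('side','top')]
cv2.imwrite('pics/e3.png',np.hstack([s[0][220:400,190:440],s[1][160:300,250:480][:, :] if 0 else cv2.resize(s[1][160:300,250:480],(250,180))]))
print(cur()[0]['time'])"
```

```text
time: 26.82
tool_pos: [0.3944, 0.2117, 0.2968]
ee_rot: [-0.791, -0.013, -1.197]
wrist_force: [0.3, 0.8, -0.3]
width: 0.0829
side spanner_eye 0.69 rod frame mm [-0.   1.3  6.1]
side nozzle_mouth 0.81 rod frame mm [-464.7 -643.2   46.1]
side nozzle_mouth 0.62 rod frame mm [ 1.4 -1.6  4.2]
side nozzle_mouth 0.46 rod frame mm [-51.8 191.3 -21.8]
side nozzle_mouth 0.45 rod frame mm [-206.6 -614.6 -118.1]
top spanner_eye 0.73 rod frame mm [-5.   2.3  2.8]
top nozzle_mouth 0.49 rod frame mm [1.5 2.1 6.9]
top nozzle_mouth 0.4 rod frame mm [-205.2 -612.  -117.6]
27.325
```

View pics/e1_side.png

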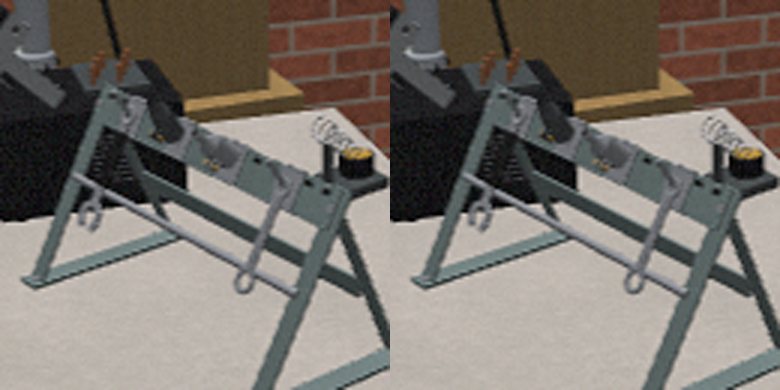

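View pics/e2_side.png

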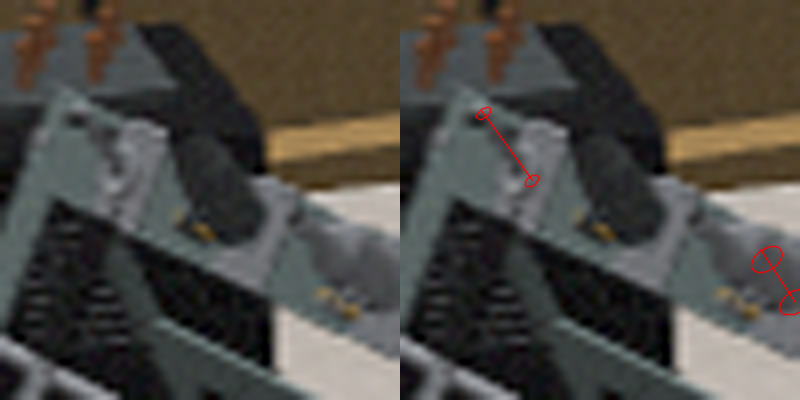

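View pics/e3.png

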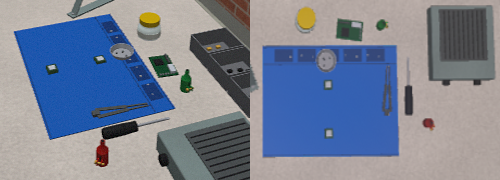

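```bash
python3 -m creep '[[0,0,0,0,0,0,30],[0,0,0,0,0,0,30],[0,0,0,0,0,0,30]]'; python3 -c "
from bench import robot
print(robot.close_job(),robot.get_obs()['time'])"
```

```text
time: 27.7
tool_pos: [0.3938, 0.2122, 0.2977]
ee_rot: [-0.79, -0.013, -1.197]
wrist_force: [-0.3, -0.1, 1.0]
width: 0.0828
the job is handed in; nothing more can be done
the job is handed in; nothing more can be done
```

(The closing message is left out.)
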